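# Unlock the sharps box

## Task

The needle tools are locked in the steel box: take the red-headed key out of the wooden block and push it gently all the way into the lock in the lid, feeling for the slot because the lock has worked loose and stands a little off its mark and askew. With the key fully home, turn it clockwise about a quarter turn to draw the hidden bolt, without forcing it. Then let go, leaving the key in the lock, and lift the lid by its handle until it stands open by itself at 50 degrees or more, without disturbing the bowl, the tape roll, the clay lump or the clay skull.

Things in the scene. Friction and masses are not known exactly. Their poses are not given: they have to be found in the camera images.
- sharps_box: Grey-blue sheet-steel box, fixed to the counter, 160 (x) x 200 (y) mm, its walls 70 mm high, lid panel on top to 73 mm. Origin: centre of its underside. +x points from the front (lock side) to the rear (hinge side), z up. The lock lies at x = -54, y = +66 mm; the handle's middle at x = +14, y = -18 mm, so the key's head (38 mm over the plug face) rises beside the hand as the lid opens.
- lid (a joint): Lid of the box, hinged along the box's y on its rear top edge (axis at box x = +78, z = 70 mm). 0 = shut, grows as the front rises, up to 1.3 rad. A stiff friction hinge: it stays where it is left; lifting at the handle takes about 12 N. Locked until the bolt is drawn (about 0.01 rad of rattle).
- lid_handle (a point): Middle of the black round handle bar on the lid, bar 10 mm thick, 80 mm long between its two posts, parallel to the box's y, bar axis 32 mm above the lid panel, 64 mm in front of the hinge axis. The axes are those of the lid.
- lock_face (a point): Middle of the lock's hole in the lid, level with the face of the brass plug: 3 mm above the lid panel, 76 mm above the counter when shut. Axes: the lid's. The lock has worked loose: its barrel (plug, keyway, bezel) stands up to 3 mm off this point along x and along y, and the keyway's long side up to 0.3 rad either way of the lid's x. These offsets are not measured. Shoving the barrel sideways takes 10 N.
- lock_seat (a point): Point 26 mm below lock_face: depth of the key's tip when fully home, its collar on the plug face. The keyway is a 13.4 x 5.0 mm slot in the middle of the plug. Round the plug a steel bezel ring, inner radius 12 mm, outer 17 mm, centred on the plug, stands 2.8 mm above the plug face. From 19.5 mm deep a sprung wafer resists the key (2 to 4 N) and bars turning until within 2 mm of home.
- lock_bolt (a point): On the lock's axis under the lid, 34.5 mm below the plug face: here the hidden bolt (a 21 mm cam) is fixed to the plug. Turned clockwise from above (0.06 N m), the plug draws it off the lip of the front wall by 1.2 rad and meets a firm stop at 1.5 rad (plug angle from the lid's x; the key has 0.1 rad of play in it). It stays where it is left. The key may rise 2 mm.
- key: Key with a red plastic round head, 64 mm long, 30 g. Origin: centre of the blade's blunt tip; z runs from the tip to the head, x along the blade's width, y across its thickness. Blade 12 (x) x 3.8 (y) x 26 mm long; collar 17 x 8 mm from z = 26 to 34; head a disc of 30 mm diameter, 10 mm thick (along y), centred at z = 49: pinch the flat faces. The blade is the same both ways round (half turn). Starts upright in the slot of the wooden block, loose by about 1 mm.
- key_tip (a point): Centre of the key's blade tip (the same as the origin of key, same axes).
- tool_block: Wooden tool block fixed to the counter, 64 (x) x 120 (y) x 36 mm. Origin: centre of its underside. The key stands in a 14.5 x 6.5 mm slot (long side along the block's x), 24 mm deep, at x = 0, y = -30 mm of the block. It stands on the left or on the right of the box.
- green_bowl: Green glazed bowl, 126 mm wide, 69 mm high, loose; origin at the centre of its underside. To be left alone.
- clay_skull: Small pale clay skull, 83 x 56 x 59 mm, loose, fragile; origin at the centre of its underside. To be left alone.
- masking_tape: Roll of cream masking tape lying flat, 96 mm wide, 25 mm high, loose; origin at the centre of its underside. To be left alone.
- clay_lump: Pale offcut lump of clay, 36 x 52 x 20 mm, loose; origin at the centre of its underside. To be left alone.

How it is judged:
By the outcome, as a careful person would: the job done as asked, in the order asked, and still so for the second after the job is handed in, with the robot touching nothing.
It also fails if it takes over 72 s, if anything falls off the work surface, if the arm or the gripper's body presses on something with over 40 N, if the wrist force passes 120 N, or if a joint passes its speed limit or range.

## Robot

A 6-joint arm with a two-finger parallel gripper is mounted at the origin on a cart in front of the work surface, level with it; the furniture and walls round the work are solid. World frame = base frame: x ahead of the robot, y to its left, z up, the work surface at z = 0. Lengths are in mm, angles in rad, forces in N, time in s.
With the tool pointing down it reaches from about 275 to 1000 mm from the base axis. Payload 8.4 kg.
Tool frame: the origin (TCP) lies midway between the tips of the shut fingers; the grasp point (between the pads) lies 19 mm behind it; z points along the fingers, x is the direction in which the jaws open and shut, and the axes are right-handed (so a half turn about z gives the same grasp; the last joint's range is limited). The gripper opens to 85 mm and grips with 20 to 120 N. Pads are 22 mm wide; open, the fingers measure 114 mm over their backs; the gripper's body (76 mm by 85 mm) begins 54 mm behind the grasp point. The pads swing forward as they close: fully open they stand 13 mm farther back than shut.
Start: joints at [-1.142, 0.353, 1.633, -0, 1.155, -0.002], TCP at [260.998, -567.898, 231.281] pointing down, gripper open.
Joint ranges: [-2.63, 2.63], [-0.92, 2.1], [0.06, 2.66], [-1.3, 4.44], [0, 2.69], [-3.02, 3.02]. Speed limits (rad/s): [2.22, 2.22, 2.79, 3.14, 3.14, 3.14].

## Interface

Orientations are given as [roll, pitch, yaw] about the fixed x, y, z axes, in that order (R = Rz(yaw) Ry(pitch) Rx(roll)).
In Python, from rig import sense, grab_frame, camera_model, job gives the robot as it stands.
- The arm moves only by the tool arm_command, never from a script. Its argument "plan" is a list of rows, each an object with "translation": the shift along the tool's x, y, z in cm, a list of three; "twist": the turn about the tool's z in rad; "gripper": the opening, from 0 (shut) to 1 (fully open). A call has exactly 5 rows; each row is the pose to reach, as a shift and turn from the pose measured when the call began, along the tool's axes at that moment; what a row does not reach only later rows make up. A row lasts 1/12 s, in which the tool goes at most 41.7 mm and 7.16 degrees, less where a joint would pass 70% of its speed; a pose out of reach is approached as far as the arm can. A call with a gripper value outside its range is refused whole. The fingers move at their own pace and stop on an object; "squeeze" is the grip in N (left out, the last holds). Time passes only in rows, so rows that repeat a pose let the fingers close, or fill a call up. It gives the time, the measured TCP pose, the force and the opening at its end, in the units of the state.
- sense(): the state, without advancing time (a new reading comes with each control period).
- grab_frame(name): name is "scene" or "side" or "wrist"; returns the picture (420x560x3 uint8, blue, green, red); there is no depth.
- camera_model(name): a dict with "fx", "fy", "cx", "cy" (pixels), "pose" (4x4, takes a point from camera to world coordinates). Camera axes: x right, y down, z forward; pixel columns grow to the right and rows downward; lengths in mm; the calibration is good to about 2 mm. A picture is of the moment at which its call begins: read the wrist's pose just before it. camera_model takes no time and is no camera call; for the wrist camera it gives the pose at the moment of the call.
- job.sign_off(): hands the job in, once; it reports no verdict.
The state is a dict: "clock": time; "qpos": joint angles; "qvel": joint speeds; "joint_efforts": joint torques, N m; "eef_pos": TCP position; "tcp_rot": TCP orientation; "contact_force": force on the tool from outside, world axes, zero at the start; "wrist_torque": the same for the moment, N m; "opening": opening from 0.0 (shut) to 1.0 (fully open).
Only numpy, scipy, OpenCV 4.12 (cv2) and the standard library are available. Lean on these libraries where they do the work, as an engineer would, in place of code of your own. Each camera call takes 0.05 s, during which the arm holds its last target.

## Working session

There is one attempt and no reset: what is moved stays moved. The work goes in short steps, Python scripts to look and compute and a tool call to move; the robot and the scene stay as the last step left them, time stands still between calls to the robot, and variables do not carry over. Pictures are saved under pics/ and viewed, and the job is handed in when it is done.

Besides the shell and the picture viewer there is one more tool, called after "Request:" by a JSON object that holds its "fn" and its "kwargs", one argument or row to a line. arm_command: Moves the arm, as the interface text tells. Its arguments: {"type":"object","properties":{"plan":{"type":"array","items":{"type":"object","properties":{"translation":{"type":"array","items":{"type":"number"}},"twist":{"type":"number"},"gripper":{"type":"number"}}}},"squeeze":{"type":"number"}},"required":["plan"]}

```bash
mkdir -p pics; ls; python3 - <<'E'
from rig import sense, grab_frame, camera_model, job
import cv2
s=sense()
for k,v in s.items(): print(k,v)
for n in ["scene","side","wrist"]:
    m=camera_model(n); print(n,m)
    cv2.imwrite(f"pics/{n}0.png",grab_frame(n))
E
```

```text
pics
clock 0.0
qpos [-1.14240593e+00  3.53650820e-01  1.63413593e+00  5.63658210e-07
  1.15517049e+00 -2.41483699e-03]
qvel [-2.35424595e-03 -6.25995869e-04 -3.67342357e-05  5.98327375e-04
 -5.55134428e-04  6.82284880e-04]
joint_efforts [-1.51813358e-03 -6.05259347e+01 -3.42061543e+01 -1.33713456e-04
  9.49459733e-03 -4.19044213e-06]
eef_pos [ 260.79922971 -567.47232021  230.55923121]
tcp_rot [-3.14158884e+00  1.36458442e-03 -1.13999132e+00]
contact_force [ 0.58911471 -0.93383272  0.30016778]
wrist_torque [-0.00771539 -0.01763166 -0.00388942]
opening 0.9982835739172318
scene {'fx': 429.0250629153577, 'fy': 429.0250629153577, 'cx': 279.63470077041217, 'cy': 210.36652839675898, 'pose': array([[-7.32025927e-01, -4.63257534e-01,  4.99530278e-01,
        -2.05938540e+02],
       [-6.81184566e-01,  5.09761887e-01, -5.25481118e-01,
         7.65268363e+02],
       [-1.12084102e-02, -7.24938119e-01, -6.88722800e-01,
         1.13318607e+03],
       [ 0.00000000e+00,  0.00000000e+00,  0.00000000e+00,
         1.00000000e+00]])}
side {'fx': 424.12814234627217, 'fy': 424.12814234627217, 'cx': 282.3285181767804, 'cy': 206.5787370233904, 'pose': array([[-3.64762166e-01, -6.38849909e-01,  6.77362056e-01,
        -6.19679755e+02],
       [-9.31064688e-01,  2.43861581e-01, -2.71385474e-01,
         4.67977379e+02],
       [ 8.19200338e-03, -7.29659045e-01, -6.83762070e-01,
         1.26498781e+03],
       [ 0.00000000e+00,  0.00000000e+00,  0.00000000e+00,
         1.00000000e+00]])}
wrist {'fx': 339.8556990530901, 'fy': 339.8556990530901, 'cx': 278.0282897674596, 'cy': 210.9942650514924, 'pose': array([[ 4.18572760e-01, -8.57421269e-01, -2.99375369e-01,
         3.37877108e+02],
       [-9.08182658e-01, -3.95558148e-01, -1.36886852e-01,
        -5.31656029e+02],
       [-1.05066851e-03,  3.29184626e-01, -9.44264994e-01,
         3.72923150e+02],
       [ 0.00000000e+00,  0.00000000e+00,  0.00000000e+00,
         1.00000000e+00]])}
```

View pics/scene0.png

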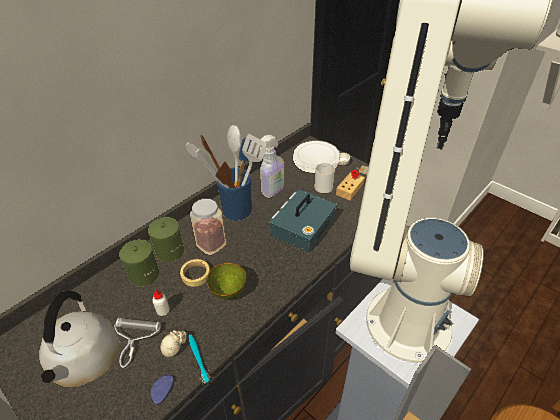

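View pics/side0.png

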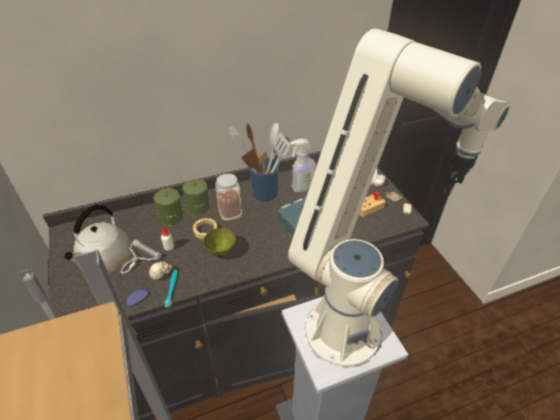

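View pics/wrist0.png

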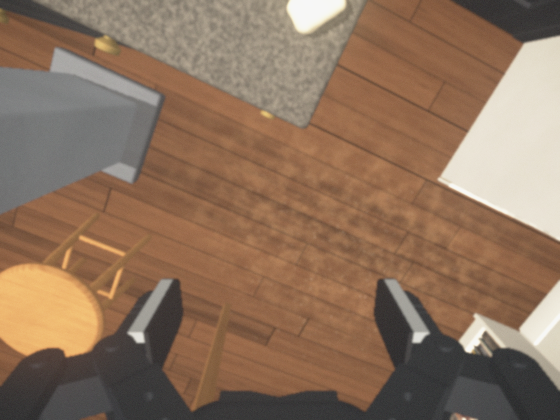

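The scene view shows the box at about (304,218), the lock at (308,230), the block with the red key at (352,183), the bowl at (227,281) and the tape at (195,272). I'll zoom in to measure.

```bash
cat > h.py <<'E'
import numpy as np, cv2
from rig import sense, grab_frame, camera_model, job
from scipy.spatial.transform import Rotation as Ro
def ray(m,u,v,z):
    P=m["pose"];d=P[:3,:3]@np.array([(u-m["cx"])/m["fx"],(v-m["cy"])/m["fy"],1]);o=P[:3,3]
    return o+d*(z-o[2])/d[2]
def proj(m,p):
    P=m["pose"];q=P[:3,:3].T@(np.asarray(p,float)-P[:3,3]);return np.array([m["fx"]*q[0]/q[2]+m["cx"],m["fy"]*q[1]/q[2]+m["cy"]])
def crop(src,dst,x0,y0,x1,y1,s):
    im=cv2.imread(src)[y0:y1,x0:x1];cv2.imwrite(dst,cv2.resize(im,None,fx=s,fy=s,interpolation=cv2.INTER_CUBIC))
E
python3 - <<'E'
from h import *
crop("pics/scene0.png","pics/sc1.png",250,130,390,235+20,5.5)
crop("pics/side0.png","pics/sd1.png",260,150,420,260,5)
m=camera_model("scene")
for n,u,v,z in [("lock",308,230,76),("key",355,174,60),("bowl",227,285,30),("tape",195,272,12),("blockc",352,183,36)]:
    print(n,ray(m,u,v,z).round(0))
E
```

```text
lock [423. -35.  76.]
key [ 494. -409.   60.]
bowl [484. 286.  30.]
tape [613. 315.  12.]
blockc [ 485. -380.   36.]
```

View pics/sc1.png

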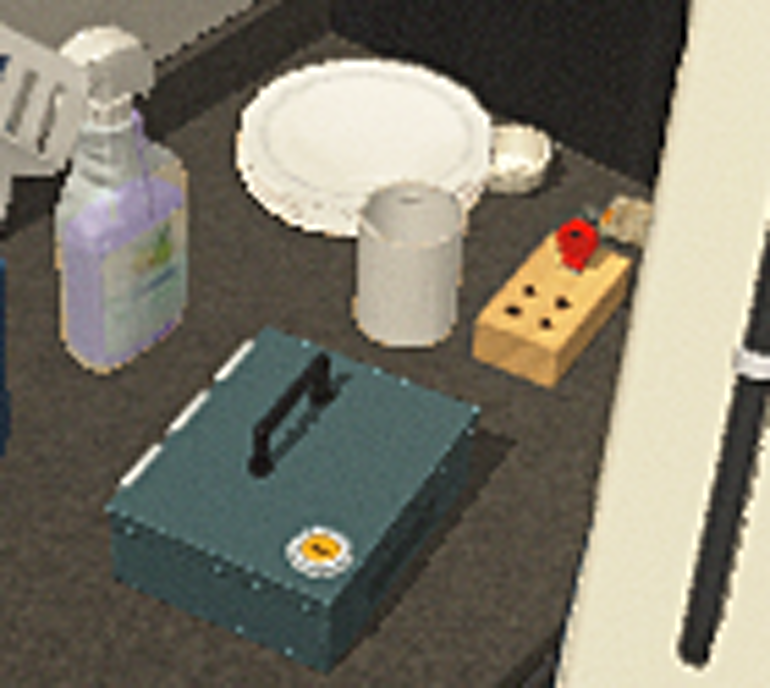

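View pics/sd1.png

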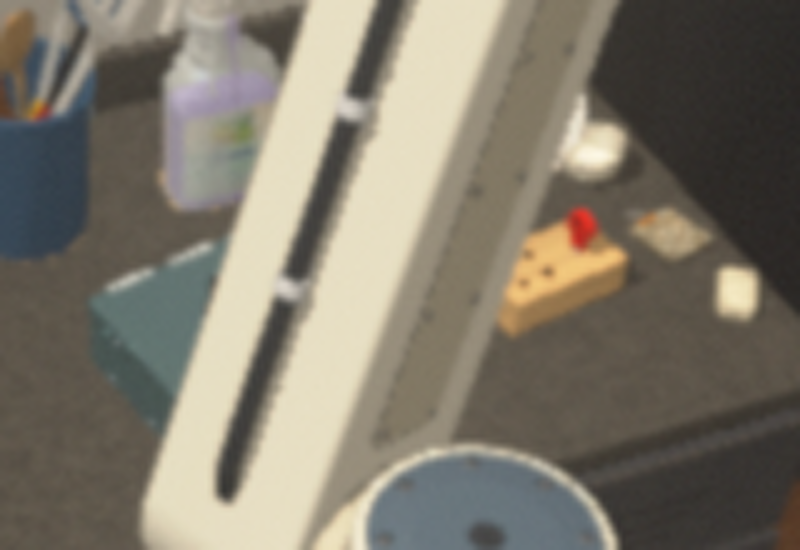

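```bash
python3 - <<'E'
from h import *
m=camera_model("scene")
def P(n,u,v,z,m=m,o=(250,130),s=5.5): 
    p=ray(m,(u+.5)/s+o[0]-.5,(v+.5)/s+o[1]-.5,z);print(n,p.round(1));return p[:2]
c=[P(n,u,v,73) for n,u,v in [("RL",110,508),("RR",268,328),("FR",478,408),("FL",328,603)]]
print("center",np.mean(c,0)); 
for a,b in [(0,1),(3,2),(3,0),(2,1)]: d=c[b]-c[a];print(np.hypot(*d),np.arctan2(d[1],d[0]))
P("lock",320,550,76)
b=[P("blk",u,v,36) for u,v in [(475,322),(555,350),(632,262)]]
P("key",578,240,60);P("bar1",265,450,105);P("bar2",322,362,105)
ms=camera_model("side")
for u,v in [(512,313),(628,258)]:P("sblk",u,v,36,ms,(260,150),5)
P("skey",583,228,60,ms,(260,150),5)
E
```

```text
RL [549.   22.9  73. ]
RR [ 589.8 -176.1   73. ]
FR [ 433.6 -208.3   73. ]
FL [394.2  -7.6  73. ]
center [491.61897366 -92.27253447]
203.19391893404529 -1.3685018548603924
204.5822612437706 -1.3768469403345356
157.78513833181248 0.19461405948317184
159.48781116111493 0.203356470054156
lock [424.9 -36.2  76. ]
blk [ 512.7 -312.9   36. ]
blk [ 452.6 -326.5   36. ]
blk [ 468.9 -443.6   36. ]
key [ 497.5 -411.9   60. ]
bar1 [489.7 -57.7 105. ]
bar2 [ 517.1 -145.8  105. ]
sblk [ 446.7 -319.    36. ]
sblk [ 471.3 -446.3   36. ]
skey [ 496.9 -412.5   60. ]
```

```bash
cat >> h.py <<'E'
def go(x,y,z,yaw=None):
    s=sense();R=Ro.from_euler("xyz",s["tcp_rot"]).as_matrix()
    d=R.T@(np.array([x,y,z])-s["eef_pos"])/10
    t=None if yaw is None else -((yaw-s["tcp_rot"][2]))
    print("shift cm",d.round(2),"twist",None if t is None else round(t,3),"(+-2pi ok)","now",s["eef_pos"].round(1),s["tcp_rot"].round(4),"F",s["contact_force"].round(1),"T",s["wrist_torque"].round(2),"op",round(s["opening"],3),"t",round(s["clock"],2))
    return s
E
python3 -c "
from h import *
go(497,-412,230,1.75)"
```

```text
shift cm [ -4.28 -27.96   0.08] twist -2.89 (+-2pi ok) now [ 260.8 -567.6  230.7] [ 3.1416e+00  1.0000e-03 -1.1400e+00] F [0.6 0.6 0.2] T [-0.    0.06  0.02] op 0.999 t 0.15
```

Request:
{"fn": "arm_command", "kwargs": {
  "plan": [
    {"translation": [-0.8,-5.6,0],"twist": -0.12,"gripper": 1},
    {"translation": [-1.7,-11,0],"twist": -0.25,"gripper": 1},
    {"translation": [-2.5,-17,0],"twist": -0.37,"gripper": 1},
    {"translation": [-3.4,-22,0],"twist": -0.5,"gripper": 1},
    {"translation": [-4.2,-27.9,0],"twist": -0.62,"gripper": 1}
  ]
}}

```text
clock: 0.57
eef_pos: [436.1, -451.9, 230.6]
tcp_rot: [-3.141, 0.001, -0.514]
contact_force: [-0.3, -0.4, 0.2]
opening: 1.001
```

Request:
{"fn": "arm_command", "kwargs": {
  "plan": [
    {"translation": [3.3,-6.5,0],"twist": -0.12,"gripper": 1},
    {"translation": [3.3,-6.5,0],"twist": -0.25,"gripper": 1},
    {"translation": [3.3,-6.5,0],"twist": -0.37,"gripper": 1},
    {"translation": [3.3,-6.5,0],"twist": -0.5,"gripper": 1},
    {"translation": [3.3,-6.5,0],"twist": -0.62,"gripper": 1}
  ]
}}

```text
clock: 0.98
eef_pos: [497.5, -410.6, 230.1]
tcp_rot: [-3.14, 0.001, 0.113]
contact_force: [-0.5, 0.1, 0.1]
opening: 1.003
```

Request:
{"fn": "arm_command", "kwargs": {
  "plan": [
    {"translation": [0,0,0],"twist": -0.12,"gripper": 1},
    {"translation": [0,0,0],"twist": -0.25,"gripper": 1},
    {"translation": [0,0,0],"twist": -0.37,"gripper": 1},
    {"translation": [0,0,0],"twist": -0.5,"gripper": 1},
    {"translation": [0,0,0],"twist": -0.62,"gripper": 1}
  ]
}}

```text
clock: 1.4
eef_pos: [497.3, -410.5, 229.8]
tcp_rot: [-3.139, -0.0, 0.736]
contact_force: [1.0, -0.2, 0.5]
opening: 0.998
```

Request:
{"fn": "arm_command", "kwargs": {
  "plan": [
    {"translation": [0,0,0],"twist": -0.12,"gripper": 1},
    {"translation": [0,0,0],"twist": -0.25,"gripper": 1},
    {"translation": [0,0,0],"twist": -0.37,"gripper": 1},
    {"translation": [0,0,0],"twist": -0.5,"gripper": 1},
    {"translation": [0,0,0],"twist": -0.62,"gripper": 1}
  ]
}}

```text
clock: 1.82
eef_pos: [497.1, -410.3, 229.4]
tcp_rot: [-3.139, -0.002, 1.361]
contact_force: [-0.3, -0.7, 0.3]
opening: 1.0
```

Request:
{"fn": "arm_command", "kwargs": {
  "plan": [
    {"translation": [0,0,0],"twist": -0.12,"gripper": 1},
    {"translation": [0,0,0],"twist": -0.25,"gripper": 1},
    {"translation": [0,0,0],"twist": -0.37,"gripper": 1},
    {"translation": [0,0,0],"twist": -0.4,"gripper": 1},
    {"translation": [0,0,0],"twist": -0.4,"gripper": 1}
  ]
}}

```text
clock: 2.23
eef_pos: [497.0, -410.2, 229.1]
tcp_rot: [-3.139, -0.003, 1.763]
contact_force: [0.8, -0.3, -0.2]
opening: 1.0
```

```bash
python3 -c "
from h import *
go(497,-412,230,1.75)
m=camera_model('wrist');f=grab_frame('wrist');cv2.imwrite('pics/w1.png',f);crop('pics/w1.png','pics/w1b.png',80,60,480,360,2)
print(repr(m))"
```

```text
shift cm [-0.18 -0.03 -0.09] twist 0.013 (+-2pi ok) now [ 497.  -410.2  229.1] [-3.1393 -0.0034  1.7627] F [ 0.8 -0.3 -0.2] T [ 0.01 -0.03  0.01] op 1.0 t 2.23
{'fx': 339.8556990530901, 'fy': 339.8556990530901, 'cx': 278.0282897674596, 'cy': 210.9942650514924, 'pose': array([[-1.91747663e-01,  9.28237436e-01,  3.18760250e-01,
         4.14122966e+02],
       [ 9.81439740e-01,  1.80366032e-01,  6.51469965e-02,
        -4.26154273e+02],
       [ 2.97835933e-03,  3.25335761e-01, -9.45593873e-01,
         3.71571942e+02],
       [ 0.00000000e+00,  0.00000000e+00,  0.00000000e+00,
         1.00000000e+00]])}
```

View pics/w1b.png

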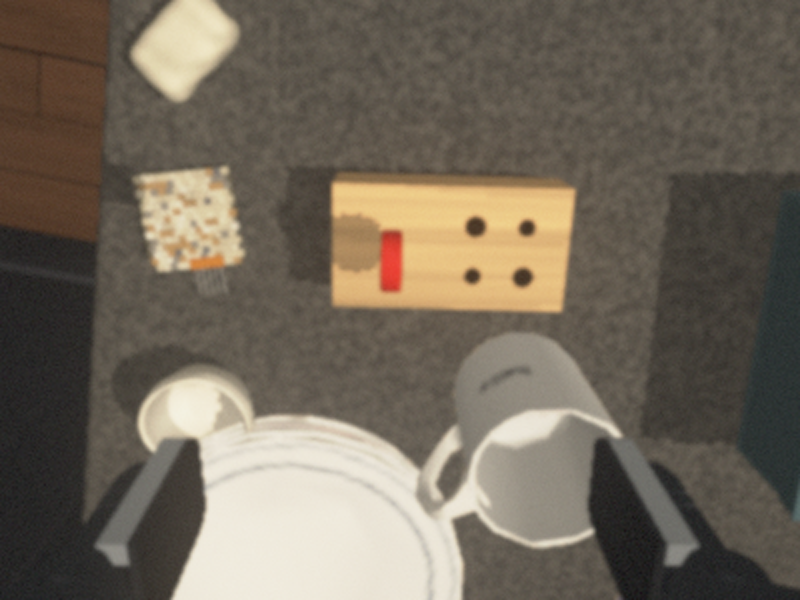

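```bash
cat >> h.py <<'E'
def cr(m,u,v,z,o=(80,60),s=2): return ray(m,(u+.5)/s+o[0]-.5,(v+.5)/s+o[1]-.5,z)
E
python3 -c "
from h import *
m=camera_model('wrist')
for n,u,v,z in [('k',391.5,261.5,61),('k',391.5,261.5,76),('top',391.5,231,61),('bot',391.5,292,61),('b1',332,182,36),('b2',575,187,36),('b3',563,311,36),('b4',333,305,36),('mug',455,390,0),('mugrim',540,410,90)]: print(n,cr(m,u,v,z).round(1))
"
```

```text
k [ 499.2 -411.1   61. ]
k [ 495.1 -411.8   76. ]
top [ 484.7 -413.8   61. ]
bot [ 514.1 -408.2   61. ]
b1 [ 471.7 -446.2   36. ]
b2 [ 451.5 -328.    36. ]
b3 [ 515.5 -316.5   36. ]
b4 [ 534.9 -435.5   36. ]
mug [ 587.8 -355.4    0. ]
mugrim [ 548.3 -331.5   90. ]
```

```bash
python3 -c "
from h import *
go(498.7,-411.2,100,1.742)
"
```

```text
shift cm [-0.17  0.18 12.91] twist 0.018 (+-2pi ok) now [ 497.  -410.2  229.1] [-3.1394 -0.0033  1.7601] F [-0.2 -0.5  0.6] T [-0.01 -0.04 -0.01] op 1.003 t 2.28
```

Request:
{"fn": "arm_command", "kwargs": {
  "plan": [
    {"translation": [-0.17,0.18,3],"twist": 0.02,"gripper": 1},
    {"translation": [-0.17,0.18,6],"twist": 0.02,"gripper": 1},
    {"translation": [-0.17,0.18,9],"twist": 0.02,"gripper": 1},
    {"translation": [-0.17,0.18,11.5],"twist": 0.02,"gripper": 0.7},
    {"translation": [-0.17,0.18,12.9],"twist": 0.02,"gripper": 0.7}
  ]
}}

```text
clock: 2.7
eef_pos: [497.3, -410.0, 96.8]
tcp_rot: [-3.137, -0.006, 1.738]
contact_force: [0.4, -0.0, -0.9]
opening: 0.748
```

```bash
python3 -c "
from h import *
go(498.7,-411.2,46,1.742)
m=camera_model('wrist');f=grab_frame('wrist');cv2.imwrite('pics/w2.png',f)
for z in (36,61,76): print(proj(m,[498.7,-411.2,z]))"
```

```text
shift cm [-0.18  0.15  5.08] twist -0.004 (+-2pi ok) now [ 497.3 -410.    96.8] [-3.1367 -0.0063  1.738 ] F [ 0.4 -0.  -0.9] T [-0.01  0.01  0.02] op 0.748 t 2.7
[274.24209643 234.09826079]
[274.04086236 250.84653063]
[273.8950362 262.9833219]
```

View pics/w2.png

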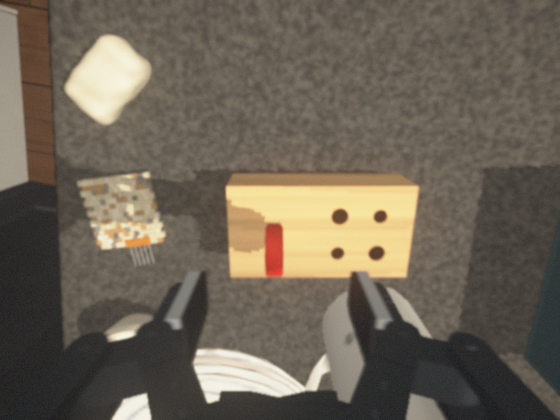

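The key head is centred at pixel (274,250), which is where I predicted it. Next I descend and close.

Request:
{"fn": "arm_command", "kwargs": {
  "plan": [
    {"translation": [-0.18,0.2,1.5],"twist": 0,"gripper": 0.5},
    {"translation": [-0.18,0.2,3],"twist": 0,"gripper": 0.5},
    {"translation": [-0.18,0.2,4.2],"twist": 0,"gripper": 0.5},
    {"translation": [-0.18,0.2,5],"twist": 0,"gripper": 0.5},
    {"translation": [-0.18,0.2,5],"twist": 0,"gripper": 0.4}
  ]
}}

```text
clock: 3.17
eef_pos: [497.7, -409.8, 43.6]
tcp_rot: [-3.134, -0.01, 1.737]
contact_force: [-0.6, -0.6, -0.2]
opening: 0.405
```

```bash
python3 -c "
from h import *
go(498.7,-411.2,46,1.742)
m=camera_model('wrist');f=grab_frame('wrist');cv2.imwrite('pics/w3.png',f)"
```

```text
shift cm [-0.15  0.08 -0.24] twist -0.005 (+-2pi ok) now [ 497.7 -409.8   43.6] [-3.1336 -0.0099  1.7375] F [-0.6 -0.6 -0.2] T [-0.02  0.01 -0.03] op 0.405 t 3.17
```

View pics/w3.png

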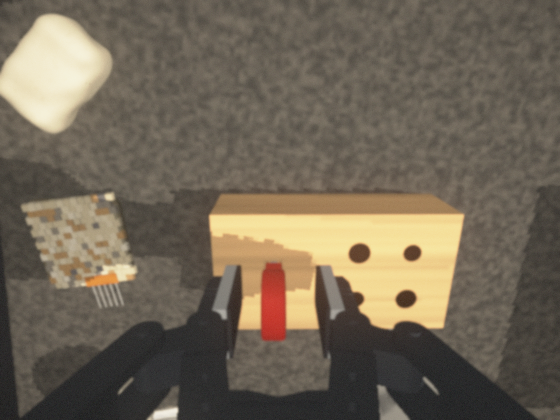

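Request:
{"fn": "arm_command", "kwargs": {
  "plan": [
    {"translation": [-0.2,0.1,-0.25],"twist": 0,"gripper": 0.3},
    {"translation": [-0.2,0.1,-0.25],"twist": 0,"gripper": 0.25},
    {"translation": [-0.2,0.1,-0.25],"twist": 0,"gripper": 0.05},
    {"translation": [-0.2,0.1,-0.25],"twist": 0,"gripper": 0.0},
    {"translation": [-0.2,0.1,-0.25],"twist": 0,"gripper": 0.0}
  ],
  "squeeze": 40
}}

```text
clock: 3.63
eef_pos: [500.3, -412.8, 48.3]
tcp_rot: [-3.136, -0.007, 1.738]
contact_force: [-0.0, -0.4, 5.6]
opening: 0.11
```

```bash
python3 -c "
from h import *
s=go(498.7,-411.2,46,1.742)
print(s['qpos'],Ro.from_euler('xyz',s['tcp_rot']).as_matrix()[:,2])
m=camera_model('wrist');f=grab_frame('wrist');cv2.imwrite('pics/w4.png',f)"
```

```text
shift cm [ 0.18 -0.13  0.24] twist -0.004 (+-2pi ok) now [ 500.3 -412.8   48.3] [-3.1359 -0.0071  1.7376] F [-0.  -0.4  5.6] T [-0.21  0.04  0.01] op 0.11 t 3.63
[-6.92377898e-01  6.00058154e-01  1.69648268e+00  3.99380628e-04
  8.54160536e-01 -2.43030371e+00] [-0.00681889  0.00604642 -0.99995847]
```

View pics/w4.png

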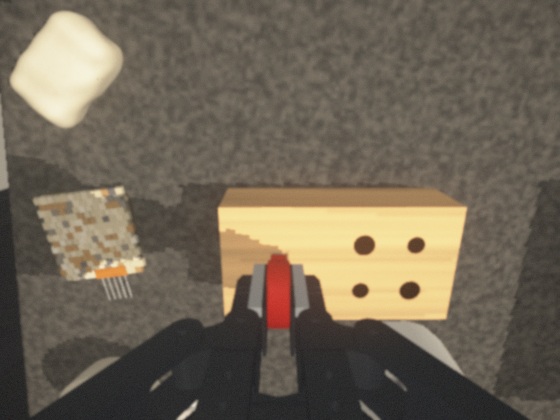

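```bash
python3 -c "
from h import *
go(499.5,-412,98,1.742)
go(499.5,-412,190,1.77)"
```

```text
shift cm [ 0.13 -0.09 -4.97] twist -0.004 (+-2pi ok) now [ 500.2 -412.8   48.3] [-3.1359 -0.0071  1.7377] F [-1.2 -0.2  6.6] T [-0.18  0.03  0.04] op 0.107 t 3.68
shift cm [  0.19  -0.14 -14.16] twist -0.032 (+-2pi ok) now [ 500.2 -412.8   48.3] [-3.1359 -0.0071  1.7377] F [-1.2 -0.2  6.6] T [-0.18  0.03  0.04] op 0.107 t 3.68
```

Request:
{"fn": "arm_command", "kwargs": {
  "plan": [
    {"translation": [0,0,-0.8],"twist": 0,"gripper": 0},
    {"translation": [0,0,-1.8],"twist": 0,"gripper": 0},
    {"translation": [0,0,-3.2],"twist": 0,"gripper": 0},
    {"translation": [0,0,-5],"twist": 0,"gripper": 0},
    {"translation": [0,0,-8],"twist": 0,"gripper": 0}
  ]
}}

```text
clock: 4.1
eef_pos: [499.5, -412.2, 128.1]
tcp_rot: [-3.133, -0.01, 1.738]
contact_force: [-0.4, 0.1, -0.5]
opening: 0.11
```

```bash
python3 -c "
from h import *
go(426,-38,180,1.77)
m=camera_model('wrist');f=grab_frame('wrist');cv2.imwrite('pics/w5.png',f)"
```

```text
shift cm [38.18 -1.08 -4.81] twist -0.032 (+-2pi ok) now [ 499.5 -412.2  128.1] [-3.1335 -0.0099  1.7376] F [-0.4  0.1 -0.5] T [ 0.01 -0.   -0.05] op 0.11 t 4.1
```

View pics/w5.png

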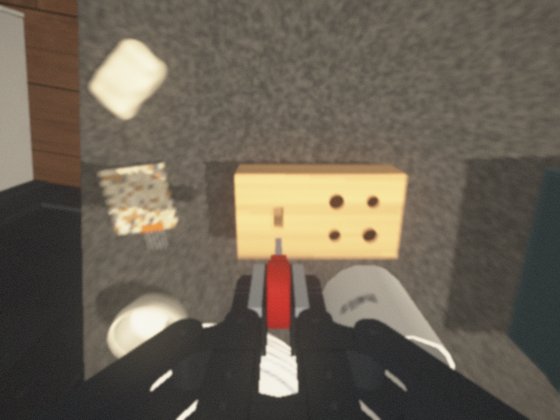

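```bash
python3 -c "
from h import *
go(395,-44,165,1.77)"
```

```text
shift cm [38.36 -4.47 -2.82] twist -0.032 (+-2pi ok) now [ 502.7 -414.8  135.7] [-3.1398e+00 -2.7000e-03  1.7377e+00] F [ 2.1 -2.   4.7] T [-0.08 -0.09 -0.03] op 0.113 t 4.15
```

Request:
{"fn": "arm_command", "kwargs": {
  "plan": [
    {"translation": [3,0,-3],"twist": -0.03,"gripper": 0},
    {"translation": [7,-1,-4],"twist": -0.03,"gripper": 0},
    {"translation": [11,-1.5,-4.5],"twist": -0.03,"gripper": 0},
    {"translation": [15,-2,-5],"twist": -0.03,"gripper": 0},
    {"translation": [19,-2.5,-5],"twist": -0.03,"gripper": 0}
  ]
}}

```text
clock: 4.57
eef_pos: [446.8, -231.8, 188.5]
tcp_rot: [3.141, -0.001, 1.767]
contact_force: [1.3, 0.2, -0.7]
opening: 0.108
```

```bash
python3 -c "
from h import *
go(395,-44,165,1.77)"
```

```text
shift cm [19.42 -1.42  2.36] twist -0.003 (+-2pi ok) now [ 446.8 -231.8  188.5] [ 3.1408e+00 -8.0000e-04  1.7670e+00] F [ 1.3  0.2 -0.7] T [-0.03 -0.06  0.02] op 0.108 t 4.57
```

Request:
{"fn": "arm_command", "kwargs": {
  "plan": [
    {"translation": [4.1,0,0.5],"twist": 0,"gripper": 0},
    {"translation": [8.2,-0.5,1],"twist": 0,"gripper": 0},
    {"translation": [12.3,-1,1.5],"twist": 0,"gripper": 0},
    {"translation": [16.4,-1.4,2],"twist": 0,"gripper": 0},
    {"translation": [19.4,-1.4,2.4],"twist": 0,"gripper": 0}
  ]
}}

```text
clock: 4.98
eef_pos: [393.3, -42.0, 165.2]
tcp_rot: [3.14, -0.001, 1.767]
contact_force: [0.1, 1.0, -0.7]
opening: 0.11
```

Request:
{"fn": "arm_command", "kwargs": {
  "plan": [
    {"translation": [0,0,0],"twist": 0,"gripper": 0},
    {"translation": [0,0,0],"twist": 0,"gripper": 0},
    {"translation": [0,0,0],"twist": 0,"gripper": 0},
    {"translation": [0,0,0],"twist": 0,"gripper": 0},
    {"translation": [0,0,0],"twist": 0,"gripper": 0}
  ]
}}

```text
clock: 5.4
eef_pos: [394.0, -43.0, 165.6]
tcp_rot: [3.14, -0.001, 1.765]
contact_force: [0.2, 0.5, 0.3]
opening: 0.11
```

```bash
python3 -c "
from h import *
go(395,-44,165,1.77)
m=camera_model('wrist');f=grab_frame('wrist');cv2.imwrite('pics/w6.png',f)
for p in ([425.7,-38.2,76],[491.6,-92.3,73]): print(proj(m,p))
np.save('m6.npy',m,allow_pickle=True)
go(395,-44,165,1.77)"
```

```text
shift cm [-0.12  0.08  0.06] twist -0.005 (+-2pi ok) now [394.  -43.  165.6] [ 3.1395e+00 -7.0000e-04  1.7654e+00] F [0.2 0.5 0.3] T [ 0.06 -0.01 -0.  ] op 0.11 t 5.4
[275.24407468 256.05142081]
[194.91349448 313.98157472]
shift cm [-0.12  0.09  0.05] twist -0.005 (+-2pi ok) now [393.8 -43.  165.5] [ 3.1399e+00 -9.0000e-04  1.7652e+00] F [ 0.2 -0.7 -1.1] T [ 0.    0.   -0.02] op 0.109 t 5.45
```

View pics/w6.png

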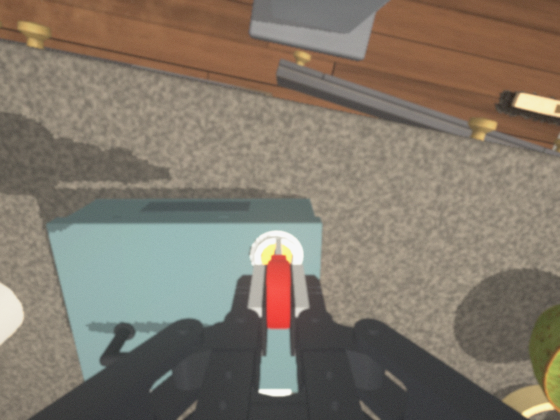

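Request:
{"fn": "arm_command", "kwargs": {
  "plan": [
    {"translation": [-0.2,2,0],"twist": 0,"gripper": 0},
    {"translation": [-0.4,4.5,0],"twist": 0,"gripper": 0},
    {"translation": [-0.5,6,0],"twist": 0,"gripper": 0},
    {"translation": [-0.5,6,0],"twist": 0,"gripper": 0},
    {"translation": [-0.5,6,0],"twist": 0,"gripper": 0}
  ]
}}

```text
clock: 5.87
eef_pos: [453.8, -36.9, 165.2]
tcp_rot: [3.141, -0.001, 1.764]
contact_force: [0.5, 0.8, -1.6]
opening: 0.111
```

```bash
python3 -c "
from h import *
go(395,-44,165,1.77)
m=camera_model('wrist');f=grab_frame('wrist');cv2.imwrite('pics/w7.png',f)
for p in ([425.7,-38.2,76],[491.6,-92.3,73]): print(proj(m,p))
np.save('m7.npy',m,allow_pickle=True)
crop('pics/w7.png','pics/w7b.png',30,60,400,320,2)
crop('pics/w7.png','pics/w7c.png',225,120,325,200,8)
go(395,-44,165,1.77)"
```

```text
shift cm [ 0.43 -5.9   0.02] twist -0.006 (+-2pi ok) now [453.8 -36.9 165.2] [ 3.1409e+00 -1.1000e-03  1.7644e+00] F [ 0.5  0.8 -1.6] T [-0.07 -0.01 -0.01] op 0.111 t 5.87
[282.96423365 179.35142009]
[195.82970304 248.04797537]
shift cm [ 0.4  -5.81  0.01] twist -0.006 (+-2pi ok) now [452.8 -36.8 165.1] [-3.1415e+00 -1.3000e-03  1.7645e+00] F [-0.  -0.5 -0.6] T [-0.   -0.02  0.04] op 0.107 t 5.92
```

View pics/w7b.png

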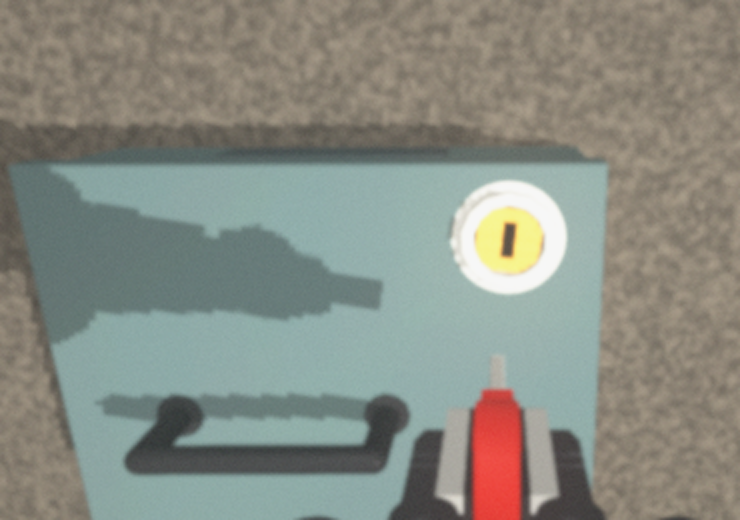

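View pics/w7c.png

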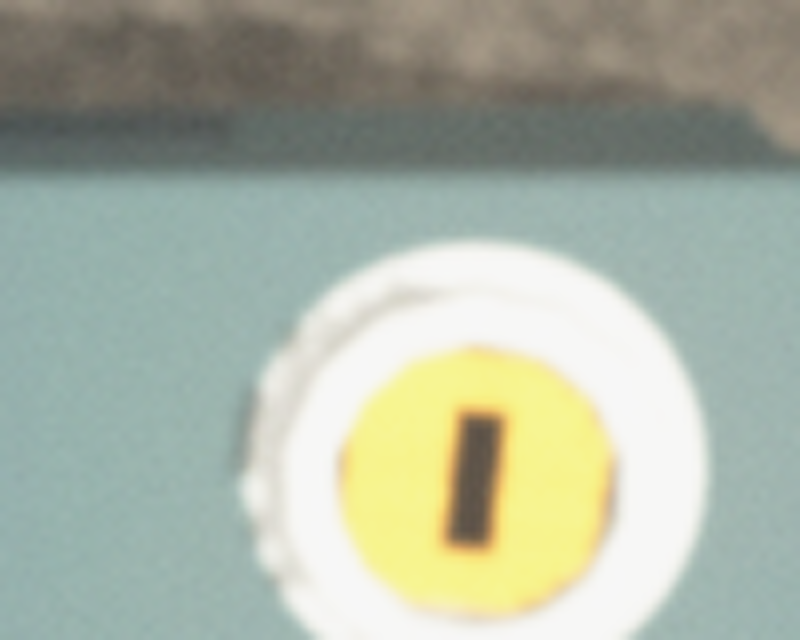

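```bash
python3 -c "
from h import *
m=np.load('m7.npy',allow_pickle=True).item()
im=cv2.imread('pics/w7.png');g=cv2.cvtColor(im,cv2.COLOR_BGR2GRAY)
sub=g[165:195,270:300];print(sub.min())
b=(sub<140).astype('uint8');n,l,st,ce=cv2.connectedComponentsWithStats(b);print(st,ce)
k=1+np.argmax(st[1:,4]);w=np.clip(200-sub.astype(float),0,None)*(cv2.dilate((l==k).astype('uint8'),np.ones((3,3)))>0)
yy,xx=np.mgrid[165:195,270:300];W=w.sum();cu,cv_=(w*xx).sum()/W,(w*yy).sum()/W
C=np.cov(np.vstack([xx.ravel(),yy.ravel()]),aweights=w.ravel());ev,V=np.linalg.eigh(C);d=V[:,1];print(cu,cv_,d,ev)
p=ray(m,cu,cv_,76);q=ray(m,cu+5*d[0],cv_+5*d[1],76)-p;print('slot',p,np.arctan(q[1]/q[0]))
hsv=cv2.cvtColor(im,cv2.COLOR_BGR2HSV);y=((hsv[...,0]>20)&(hsv[...,0]<35)&(hsv[...,1]>90)).astype('uint8');y[:, :250]=0;y[230:]=0;y[:150]=0;y[:,320:]=0
yc=cv2.morphologyEx(y,cv2.MORPH_CLOSE,np.ones((9,9)));M=cv2.moments(yc,True);print('yel',ray(m,M['m10']/M['m00'],M['m01']/M['m00'],76),M['m00'])
def X(u,v,z):return ray(m,(u+.5)/2+29.5,(v+.5)/2+59.5,z)
print('corner FL',X(607,163,73),'FR',X(10,163,73))
print('barends',X(133,460,105),X(378,460,105),'posts',X(180,413,73),X(387,413,73))
s=sense();R=Ro.from_euler('xyz',[3.1409,-.0011,1.7644]).as_matrix();t=np.array([453.8,-36.9,165.2])
for L in(33,35,37):print('tip',proj(m,t+R@[0,0,L]), 'w7b',(proj(m,t+R@[0,0,L])-[29.5,59.5])*2)
for w_ in (-6,6):print('blade edges',(proj(m,t+R@[0,w_,35])-[29.5,59.5])*2)
print(m['pose'])
crop('pics/w7.png','pics/w7d.png',240,225,320,320,8)
"
```

```text
85
[[  0   0  30  30 825]
 [ 11   7   6  16  75]] [[14.56727273 14.48363636]
 [13.76       14.68      ]]
283.85867213301447 179.58284933378886 [-0.11576148  0.99327704] [ 2.34597326 21.90995655]
slot [425.74171968 -37.55414683  76.        ] 0.08709115487359088
yel [425.77197013 -37.26084567  76.        ] 826.0
corner FL [393.67970751  -9.652135    73.        ] FR [ 433.01309239 -209.22814701   73.        ]
barends [ 519.59411917 -150.23630064  105.        ] [503.38321111 -67.84666851 105.        ] posts [ 518.40926848 -148.25690764   73.        ] [502.94603723 -69.69059954  73.        ]
tip [276.90071487 250.79129406] w7b [494.80142973 382.58258812]
tip [276.91325759 249.26630906] w7b [494.82651518 379.53261813]
tip [276.92555989 247.77055593] w7b [494.85111978 376.54111187]
blade edges [494.82644683 360.3772481 ]
blade edges [494.82658218 398.30634828]
[[-1.93447188e-01  9.26827748e-01  3.21820619e-01  3.70466298e+02]
 [ 9.81110487e-01  1.82533250e-01  6.40611040e-02 -5.27527415e+01]
 [ 6.30645236e-04  3.28134025e-01 -9.44630967e-01  3.07450168e+02]
 [ 0.00000000e+00  0.00000000e+00  0.00000000e+00  1.00000000e+00]]
```

View pics/w7d.png

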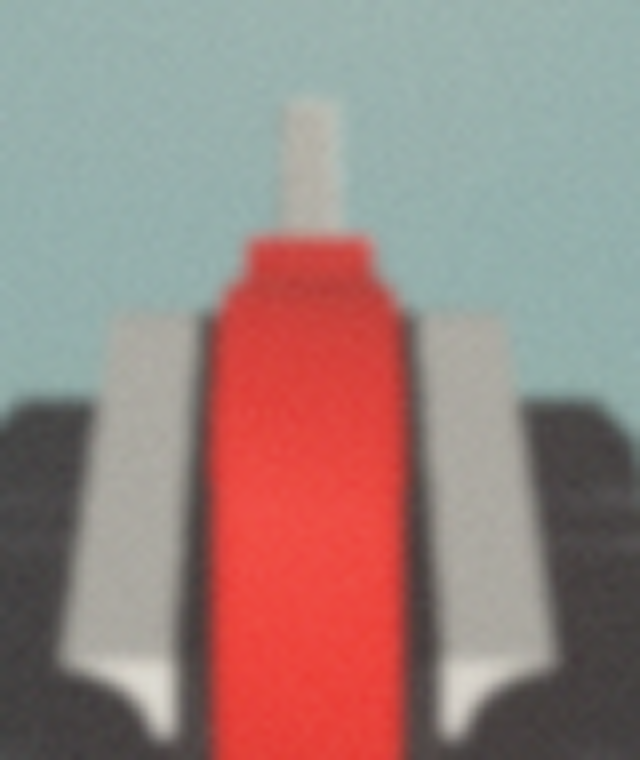

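```bash
python3 -c "
from h import *
go(468,-32,128,1.658)"
```

```text
shift cm [0.17 1.58 3.71] twist 0.106 (+-2pi ok) now [452.8 -36.8 165.1] [-3.1415e+00 -1.3000e-03  1.7645e+00] F [-0.  -0.5 -0.6] T [-0.   -0.02  0.04] op 0.107 t 5.92
```

Request:
{"fn": "arm_command", "kwargs": {
  "plan": [
    {"translation": [0.2,1,1.5],"twist": 0.1,"gripper": 0},
    {"translation": [0.2,1.6,3.7],"twist": 0.106,"gripper": 0},
    {"translation": [0.2,1.6,3.7],"twist": 0.106,"gripper": 0},
    {"translation": [0.2,1.6,3.7],"twist": 0.106,"gripper": 0},
    {"translation": [0.2,1.6,3.7],"twist": 0.106,"gripper": 0}
  ]
}}

```text
clock: 6.33
eef_pos: [467.3, -32.0, 128.6]
tcp_rot: [-3.141, -0.001, 1.659]
contact_force: [-0.1, 0.1, 0.5]
opening: 0.106
```

Request:
{"fn": "arm_command", "kwargs": {
  "plan": [
    {"translation": [0,0,0],"twist": 0,"gripper": 0},
    {"translation": [0,0,0],"twist": 0,"gripper": 0},
    {"translation": [0,0,0],"twist": 0,"gripper": 0},
    {"translation": [0,0,0],"twist": 0,"gripper": 0},
    {"translation": [0,0,0],"twist": 0,"gripper": 0}
  ]
}}

```text
clock: 6.75
eef_pos: [467.4, -32.0, 128.9]
tcp_rot: [-3.141, -0.001, 1.659]
contact_force: [0.5, -0.5, 0.4]
opening: 0.109
```

```bash
python3 -c "
from h import *
s=go(471,-29,127,1.658)
m=camera_model('wrist');f=grab_frame('wrist');cv2.imwrite('pics/w8.png',f)
np.save('m8.npy',(m,s['eef_pos'],s['tcp_rot']),allow_pickle=True) if 0 else __import__('pickle').dump((m,s),open('m8.pkl','wb'))
crop('pics/w8.png','pics/w8b.png',200,100,360,300,3)
go(471,-29,127,1.658)"
```

```text
shift cm [0.26 0.39 0.19] twist 0.001 (+-2pi ok) now [467.4 -32.  128.9] [-3.1411e+00 -1.2000e-03  1.6590e+00] F [ 0.5 -0.5  0.4] T [0.03 0.02 0.04] op 0.109 t 6.75
shift cm [0.26 0.39 0.18] twist 0.001 (+-2pi ok) now [467.4 -32.  128.8] [-3.141e+00 -1.300e-03  1.659e+00] F [ 0.2  0.  -0.4] T [-0.   -0.    0.04] op 0.104 t 6.8
```

View pics/w8b.png

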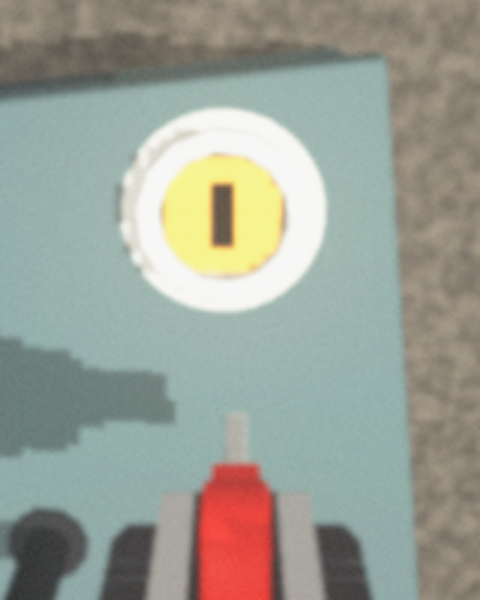

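```bash
python3 -c "
from h import *
import pickle
m,s=pickle.load(open('m8.pkl','rb'))
im=cv2.imread('pics/w8.png');g=cv2.cvtColor(im,cv2.COLOR_BGR2GRAY).astype(float)
y0,y1,x0,x1=155,188,262,286
sub=g[y0:y1,x0:x1]
b=(sub<140).astype('uint8');n,l,st,ce=cv2.connectedComponentsWithStats(b);print(st)
k=1+np.argmax(st[1:,4]);w=np.clip(190-sub,0,None)*(cv2.dilate((l==k).astype('uint8'),np.ones((3,3)))>0)
yy,xx=np.mgrid[y0:y1,x0:x1];W=w.sum();cu,cv_=(w*xx).sum()/W,(w*yy).sum()/W
C=np.cov(np.vstack([xx.ravel(),yy.ravel()]),aweights=w.ravel());ev,V=np.linalg.eigh(C);d=V[:,1]
p=ray(m,cu,cv_,76);q=ray(m,cu+5*d[0],cv_+5*d[1],76)-p;print('slot',cu,cv_,p,np.arctan(q[1]/q[0]))
R=Ro.from_euler('xyz',s['tcp_rot']).as_matrix();t=s['eef_pos']
for L in(35,36.3,38):print('near edge tip',L,proj(m,t+R@[0,-6,L]))
print('collar near bottom',proj(m,t+R@[0,-8.5,10.3]),'near mid edge',proj(m,t+R@[0,-6,23.3]))
print(np.array2string(im[232:256,279].astype(int)))
print(g[230:262,278:280].mean(1).astype(int))
for r in (240,245,250): print(r,g[r,268:292].astype(int))
print('saturation rows',cv2.cvtColor(im,cv2.COLOR_BGR2HSV)[232:258,278,1])
"
```

```text
[[  0   0  24  33 673]
 [  9   7   6  20 119]]
slot 273.7263727895761 171.25459006684153 [426.06167487 -37.52599963  76.        ] 0.08566004052257073
near edge tip 35 [276.95741945 239.69246603]
near edge tip 36.3 [276.96533293 238.76737944]
near edge tip 38 [276.97553177 237.57513373]
collar near bottom [276.7845132 255.299796 ] near mid edge [276.88139799 248.5793841 ]
[[175 179 155]
 [175 178 152]
 [175 179 152]
 [175 180 153]
 [175 181 158]
 [177 184 170]
 [175 184 179]
 [173 182 183]
 [169 178 179]
 [168 177 178]
 [169 179 180]
 [168 177 178]
 [166 176 176]
 [170 179 180]
 [169 179 181]
 [169 176 178]
 [167 177 178]
 [165 174 175]
 [167 177 180]
 [169 177 180]
 [165 173 179]
 [157 164 183]
 [126 135 186]
 [ 89  95 195]]
[171 170 170 169 170 171 172 180 181 180 176 176 176 176 176 176 176 175
 175 173 176 176 174 168 149 125 110 108 105 103 101 101]
240 [170 168 170 171 170 165 166 167 174 174 176 177 181 182 181 173 168 169
 170 168 167 169 168 171]
245 [166 170 169 169 170 171 169 172 175 175 174 178 179 181 180 174 168 169
 170 171 169 168 167 167]
250 [169 168 169 168 167 168 162 164 171 175 175 177 177 181 177 173 170 167
 168 167 167 172 169 169]
saturation rows [ 39  40  36  36  30  19  10  14  17  17  16  17  16  16  14  14  14  16
  16  16  16  35  81 135 170 174]
```

```bash
python3 -c "
from h import *
go(427.2,-38.4,118,1.6565)"
```

```text
shift cm [-0.29 -4.06  1.09] twist 0.002 (+-2pi ok) now [467.4 -32.  128.8] [-3.141e+00 -1.300e-03  1.659e+00] F [ 0.2  0.  -0.4] T [-0.   -0.    0.04] op 0.104 t 6.8
```

Request:
{"fn": "arm_command", "kwargs": {
  "plan": [
    {"translation": [-0.1,-1.3,0.2],"twist": 0,"gripper": 0},
    {"translation": [-0.2,-2.7,0.5],"twist": 0,"gripper": 0},
    {"translation": [-0.29,-4.06,0.9],"twist": 0.002,"gripper": 0},
    {"translation": [-0.29,-4.06,1.0],"twist": 0.002,"gripper": 0},
    {"translation": [-0.29,-4.06,1.0],"twist": 0.002,"gripper": 0}
  ]
}}

```text
clock: 7.22
eef_pos: [427.0, -38.4, 118.8]
tcp_rot: [-3.141, -0.001, 1.657]
contact_force: [0.2, 0.2, -0.1]
opening: 0.105
```

Request:
{"fn": "arm_command", "kwargs": {
  "plan": [
    {"translation": [0,0,0],"twist": 0,"gripper": 0},
    {"translation": [0,0,0],"twist": 0,"gripper": 0},
    {"translation": [0,0,0],"twist": 0,"gripper": 0},
    {"translation": [0,0,0],"twist": 0,"gripper": 0},
    {"translation": [0,0,0],"twist": 0,"gripper": 0}
  ]
}}

```text
clock: 7.63
eef_pos: [427.4, -38.4, 118.8]
tcp_rot: [-3.141, -0.001, 1.657]
contact_force: [-0.3, 0.3, -0.1]
opening: 0.109
```

```bash
python3 -c "
from h import *
s=go(427.2,-38.4,108,1.6565)
m=camera_model('wrist');f=grab_frame('wrist');cv2.imwrite('pics/w9.png',f)
crop('pics/w9.png','pics/w9b.png',220,180,340,280,6)
R=Ro.from_euler('xyz',s['tcp_rot']).as_matrix();t=s['eef_pos']
print(proj(m,[426.06,-37.53,76]),proj(m,t+R@[0,-6,36.3]))
"
```

```text
shift cm [-0.   -0.01  1.08] twist 0.0 (+-2pi ok) now [427.4 -38.4 118.8] [-3.1410e+00 -1.3000e-03  1.6568e+00] F [-0.3  0.3 -0.1] T [ 0.01 -0.03 -0.02] op 0.109 t 7.63
[278.52584408 241.7314356 ] [276.96889396 238.76749726]
```

View pics/w9b.png

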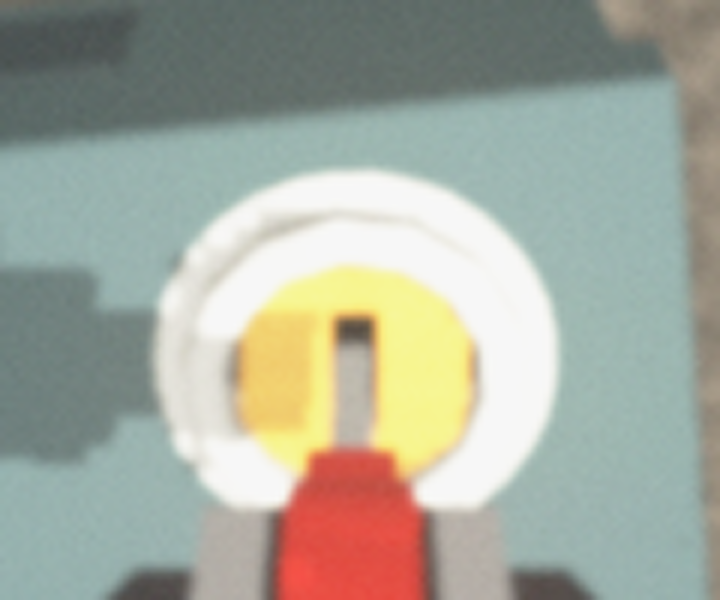

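```bash
python3 -c "
from h import *
m=camera_model('wrist');im=cv2.imread('pics/w9.png').astype(int)
print(im[226:244,278].T); print(im[226:244,279].T)
print(im[240,270:290].T)
a=lambda m:[proj(m,np.array([426.06,-37.53,76])+k*np.array([.996,.086,0])).round(2) for k in(-6.7,0,6.7)]
print(a(m))
import copy;m2=copy.deepcopy(m);m2['pose'][2,3]-=118.8-36.3-76;print(a(m2))
"
```

```text
[[143 144 145 142 140 123  98  75  71  75  96 130 159 170 177 173 174 172]
 [245 245 245 245 243 228 171 109  83  84 106 138 169 182 187 185 186 185]
 [247 247 247 247 247 246 218 133  95  94 113 145 176 186 193 190 191 189]]
[[143 143 144 143 137 119  97  79  72  72  94 130 158 169 172 174 176 175]
 [244 245 245 245 242 225 168 110  85  82 103 142 169 181 184 183 186 187]
 [247 247 247 247 247 246 215 135  98  92 110 148 175 186 190 188 190 192]]
[[109 116 129 137 138 152 165 174 177 172 172 156 131 128 138 142 144 143
  144 145]
 [207 216 235 240 231 208 187 186 187 184 184 173 177 223 241 244 245 245
  245 245]
 [241 245 247 247 247 235 203 194 193 190 188 183 214 246 247 247 247 247
  247 247]]
[array([278.53, 231.52]), array([278.52, 241.94]), array([278.5 , 252.13])]
[array([278.56, 235.9 ]), array([278.54, 246.59]), array([278.53, 257.04])]
```

Request:
{"fn": "arm_command", "kwargs": {
  "plan": [
    {"translation": [0.01,0.02,0.2],"twist": 0,"gripper": 0},
    {"translation": [0.01,0.02,0.4],"twist": 0,"gripper": 0},
    {"translation": [0.01,0.02,0.6],"twist": 0,"gripper": 0},
    {"translation": [0.01,0.02,0.75],"twist": 0,"gripper": 0},
    {"translation": [0.01,0.02,0.9],"twist": 0,"gripper": 0}
  ]
}}

```text
clock: 8.1
eef_pos: [427.4, -38.2, 109.6]
tcp_rot: [-3.141, -0.001, 1.657]
contact_force: [-0.1, -0.4, -0.0]
opening: 0.109
```

```bash
python3 -c "
from h import *
s=go(427.4,-38.4,108,1.6565)"
```

```text
shift cm [-0.02  0.    0.16] twist 0.0 (+-2pi ok) now [427.4 -38.2 109.6] [-3.1407e+00 -1.4000e-03  1.6568e+00] F [-0.1 -0.4 -0. ] T [-0.01 -0.04  0.09] op 0.109 t 8.1
```

Request:
{"fn": "arm_command", "kwargs": {
  "plan": [
    {"translation": [0,0,0.2],"twist": 0,"gripper": 0},
    {"translation": [0,0,0.4],"twist": 0,"gripper": 0},
    {"translation": [0,0,0.6],"twist": 0,"gripper": 0},
    {"translation": [0,0,0.8],"twist": 0,"gripper": 0},
    {"translation": [0,0,0.9],"twist": 0,"gripper": 0}
  ]
}}

```text
clock: 8.52
eef_pos: [427.2, -38.2, 100.2]
tcp_rot: [-3.14, -0.001, 1.657]
contact_force: [0.1, 0.8, -0.2]
opening: 0.111
```

```bash
python3 -c "
from h import *
s=go(427.4,-38.4,108,1.6565)
f=grab_frame('wrist');cv2.imwrite('pics/w10.png',f)
crop('pics/w10.png','pics/w10b.png',220,180,340,280,6)"
```

```text
shift cm [-0.02  0.02 -0.78] twist 0.0 (+-2pi ok) now [427.2 -38.2 100.2] [-3.1403e+00 -1.4000e-03  1.6567e+00] F [ 0.1  0.8 -0.2] T [-0.    0.    0.01] op 0.111 t 8.52
```

View pics/w10b.png

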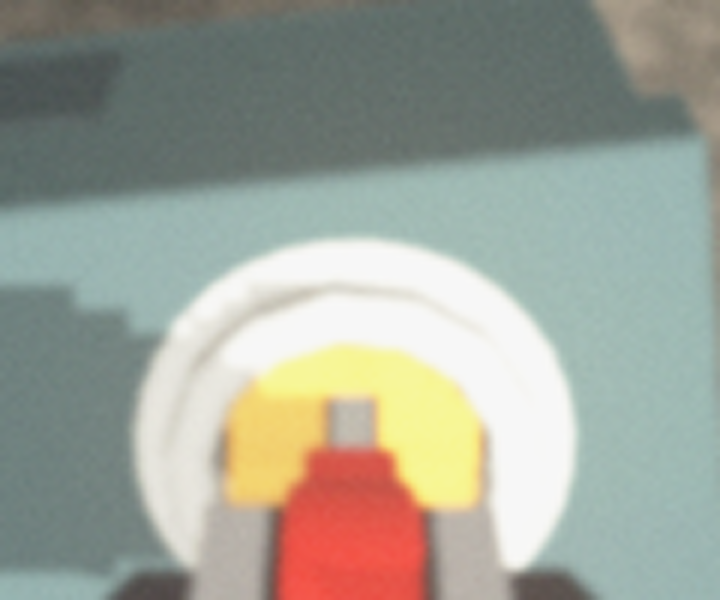

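The key is inside the keyway by about 12 mm with no force, so I'll continue.

Request:
{"fn": "arm_command", "kwargs": {
  "plan": [
    {"translation": [0,0,0.2],"twist": 0,"gripper": 0},
    {"translation": [0,0,0.4],"twist": 0,"gripper": 0},
    {"translation": [0,0,0.6],"twist": 0,"gripper": 0},
    {"translation": [0,0,0.8],"twist": 0,"gripper": 0},
    {"translation": [0,0,0.9],"twist": 0,"gripper": 0}
  ]
}}

```text
clock: 8.98
eef_pos: [427.2, -38.2, 91.0]
tcp_rot: [-3.14, -0.001, 1.657]
contact_force: [-0.1, 0.4, 1.9]
opening: 0.105
```

Request:
{"fn": "arm_command", "kwargs": {
  "plan": [
    {"translation": [0,0,0.1],"twist": 0,"gripper": 0},
    {"translation": [0,0,0.2],"twist": 0,"gripper": 0},
    {"translation": [0,0,0.3],"twist": 0,"gripper": 0},
    {"translation": [0,0,0.35],"twist": 0,"gripper": 0},
    {"translation": [0,0,0.4],"twist": 0,"gripper": 0}
  ]
}}

```text
clock: 9.4
eef_pos: [427.2, -38.2, 87.0]
tcp_rot: [-3.14, -0.001, 1.657]
contact_force: [-0.8, 0.7, 3.6]
opening: 0.108
```

```bash
python3 -c "
from h import *
s=go(427.4,-38.4,86.3,1.6565)"
```

```text
shift cm [-0.02  0.02  0.07] twist 0.0 (+-2pi ok) now [427.2 -38.2  87. ] [-3.1403e+00 -1.4000e-03  1.6568e+00] F [-0.8  0.7  3.6] T [0.03 0.11 0.02] op 0.108 t 9.4
```

Wafer force is 2 to 4 N as expected. Next I press 1.5 mm further, to find the collar stop.

Request:
{"fn": "arm_command", "kwargs": {
  "plan": [
    {"translation": [0,0,0.04],"twist": 0,"gripper": 0},
    {"translation": [0,0,0.08],"twist": 0,"gripper": 0},
    {"translation": [0,0,0.12],"twist": 0,"gripper": 0},
    {"translation": [0,0,0.15],"twist": 0,"gripper": 0},
    {"translation": [0,0,0.15],"twist": 0,"gripper": 0}
  ]
}}

```text
clock: 9.82
eef_pos: [427.3, -38.2, 86.0]
tcp_rot: [-3.14, -0.001, 1.657]
contact_force: [-3.3, 0.1, 12.7]
opening: 0.108
```

```bash
python3 -c "
from h import *
s=go(427.4,-38.4,86.3,1.6565)
f=grab_frame('wrist');cv2.imwrite('pics/w11.png',f)
crop('pics/w11.png','pics/w11b.png',220,180,340,280,6)"
```

```text
shift cm [-0.02  0.01 -0.03] twist 0.0 (+-2pi ok) now [427.3 -38.2  86. ] [-3.1403e+00 -1.4000e-03  1.6568e+00] F [-3.3  0.1 12.7] T [0.06 0.54 0.03] op 0.108 t 9.82
```

View pics/w11b.png

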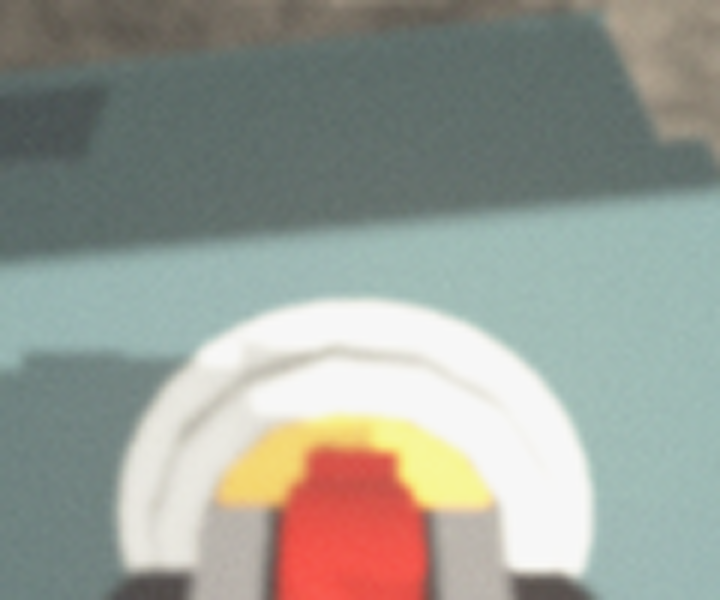

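Request:
{"fn": "arm_command", "kwargs": {
  "plan": [
    {"translation": [-0.005,0,-0.05],"twist": 0.05,"gripper": 0},
    {"translation": [-0.01,0,-0.05],"twist": 0.1,"gripper": 0},
    {"translation": [-0.02,0,-0.05],"twist": 0.17,"gripper": 0},
    {"translation": [-0.025,-0.005,-0.05],"twist": 0.24,"gripper": 0},
    {"translation": [-0.03,-0.005,-0.05],"twist": 0.3,"gripper": 0}
  ]
}}

```text
clock: 10.28
eef_pos: [427.5, -38.4, 86.7]
tcp_rot: [-3.141, -0.001, 1.353]
contact_force: [-0.6, 1.3, 5.9]
opening: 0.11
```

```bash
python3 -c "
from h import *
s=go(427.3,-38.2,86.3,.3065)
R=Ro.from_euler('xyz',s['tcp_rot']).as_matrix();print('F tool',R.T@s['contact_force'],'T tool',R.T@s['wrist_torque'],s['qpos'][5])
"
```

```text
shift cm [ 0.01 -0.03  0.04] twist 1.047 (+-2pi ok) now [427.5 -38.4  86.7] [-3.1405e+00 -1.3000e-03  1.3532e+00] F [-0.6  1.3  5.9] T [0.26 0.12 0.05] op 0.11 t 10.28
F tool [ 1.17607468 -0.88961814 -5.91165936] T tool [ 0.17009391  0.22722295 -0.05287687] -1.4490143618932592
```

Request:
{"fn": "arm_command", "kwargs": {
  "plan": [
    {"translation": [-0.005,0,0],"twist": 0.09,"gripper": 0},
    {"translation": [-0.01,0,0],"twist": 0.18,"gripper": 0},
    {"translation": [-0.015,-0.005,0],"twist": 0.27,"gripper": 0},
    {"translation": [-0.02,-0.01,0],"twist": 0.36,"gripper": 0},
    {"translation": [-0.03,-0.01,0],"twist": 0.45,"gripper": 0}
  ]
}}

```text
clock: 10.7
eef_pos: [427.4, -38.7, 86.8]
tcp_rot: [-3.14, -0.001, 0.899]
contact_force: [-0.9, -0.4, 4.0]
opening: 0.109
```

```bash
cat >> h.py <<'E'
def st():
    s=go(427.3,-38.2,86.3,.3065)
    R=Ro.from_euler('xyz',s['tcp_rot']).as_matrix();print('F tool',(R.T@s['contact_force']).round(2),'T tool',(R.T@s['wrist_torque']).round(3),s['qpos'][5]);return s
E
python3 -c "
from h import *
st()"
```

```text
shift cm [ 0.04 -0.04  0.05] twist 0.592 (+-2pi ok) now [427.4 -38.7  86.8] [-3.1401e+00 -6.0000e-04  8.9880e-01] F [-0.9 -0.4  4. ] T [-0.01  0.22  0.06] op 0.109 t 10.7
F tool [-0.85 -0.45 -4.03] T tool [ 0.164 -0.142 -0.064] -0.9952766669904611
```

Turned 0.76 rad at about 0.06 N·m, with low lateral force. I'll turn on.

Request:
{"fn": "arm_command", "kwargs": {
  "plan": [
    {"translation": [-0.005,0,0],"twist": 0.09,"gripper": 0},
    {"translation": [-0.01,0,0],"twist": 0.18,"gripper": 0},
    {"translation": [-0.015,-0.005,0],"twist": 0.27,"gripper": 0},
    {"translation": [-0.02,-0.01,0],"twist": 0.34,"gripper": 0},
    {"translation": [-0.025,-0.01,0],"twist": 0.4,"gripper": 0}
  ]
}}

```text
clock: 11.12
eef_pos: [427.0, -38.9, 86.8]
tcp_rot: [-3.14, 0.0, 0.495]
contact_force: [-1.6, -0.4, 2.9]
opening: 0.109
```

```bash
python3 -c "
from h import *
st()"
```

```text
shift cm [ 0.06 -0.05  0.05] twist 0.189 (+-2pi ok) now [427.  -38.9  86.8] [-3.1401e+00  2.0000e-04  4.9540e-01] F [-1.6 -0.4  2.9] T [-0.06  0.23  0.09] op 0.109 t 11.12
F tool [-1.61 -0.39 -2.95] T tool [ 0.052 -0.232 -0.086] -0.5920200252131493
```

Request:
{"fn": "arm_command", "kwargs": {
  "plan": [
    {"translation": [0,0,0],"twist": 0.05,"gripper": 0},
    {"translation": [0,0,0],"twist": 0.1,"gripper": 0},
    {"translation": [0,0,0],"twist": 0.15,"gripper": 0},
    {"translation": [0,0,0],"twist": 0.19,"gripper": 0},
    {"translation": [0,0,0],"twist": 0.21,"gripper": 0}
  ]
}}

```text
clock: 11.53
eef_pos: [426.9, -38.9, 86.8]
tcp_rot: [-3.14, 0.001, 0.284]
contact_force: [-1.3, -0.7, 3.4]
opening: 0.112
```

```bash
python3 -c "
from h import *
st()"
```

```text
shift cm [ 0.06 -0.06  0.05] twist -0.023 (+-2pi ok) now [426.9 -38.9  86.8] [-3.1402e+00  8.0000e-04  2.8350e-01] F [-1.3 -0.7  3.4] T [-0.1   0.28  0.09] op 0.112 t 11.53
F tool [-1.45  0.26 -3.4 ] T tool [-0.019 -0.301 -0.093] -0.38002822380334617
```

Request:
{"fn": "arm_command", "kwargs": {
  "plan": [
    {"translation": [0,0,0],"twist": 0.03,"gripper": 0},
    {"translation": [0,0,0],"twist": 0.06,"gripper": 0},
    {"translation": [0,0,0],"twist": 0.06,"gripper": 0},
    {"translation": [0,0,0],"twist": 0.06,"gripper": 0},
    {"translation": [0,0,0],"twist": 0.06,"gripper": 0}
  ]
}}

```text
clock: 11.95
eef_pos: [426.8, -39.0, 86.8]
tcp_rot: [-3.14, 0.001, 0.225]
contact_force: [-1.6, -1.0, 4.2]
opening: 0.112
```

```bash
python3 -c "
from h import *
st()"
```

```text
shift cm [ 0.06 -0.07  0.05] twist -0.082 (+-2pi ok) now [426.8 -39.   86.8] [-3.1403e+00  1.0000e-03  2.2480e-01] F [-1.6 -1.   4.2] T [-0.07  0.22  0.  ] op 0.112 t 11.95
F tool [-1.82  0.63 -4.23] T tool [-0.02  -0.231 -0.003] -0.32121124596995615
```

Request:
{"fn": "arm_command", "kwargs": {
  "plan": [
    {"translation": [0,0,0],"twist": 0,"gripper": 0.2},
    {"translation": [0,0,0],"twist": 0,"gripper": 0.35},
    {"translation": [0,0,0],"twist": 0,"gripper": 0.35},
    {"translation": [0,0,0],"twist": 0,"gripper": 0.35},
    {"translation": [0,0,0],"twist": 0,"gripper": 0.35}
  ]
}}

```text
clock: 12.37
eef_pos: [426.8, -38.9, 86.7]
tcp_rot: [-3.14, 0.001, 0.225]
contact_force: [0.5, 0.7, 0.1]
opening: 0.354
```

```bash
python3 -c "
from h import *
st()
f=grab_frame('wrist');cv2.imwrite('pics/w12.png',f)"
```

```text
shift cm [ 0.07 -0.06  0.04] twist -0.082 (+-2pi ok) now [426.8 -38.9  86.7] [-3.1402e+00  1.1000e-03  2.2490e-01] F [0.5 0.7 0.1] T [ 0.03  0.05 -0.07] op 0.354 t 12.37
F tool [ 0.61 -0.6  -0.15] T tool [ 0.036 -0.042  0.071] -0.32132201667518995
```

View pics/w12.png

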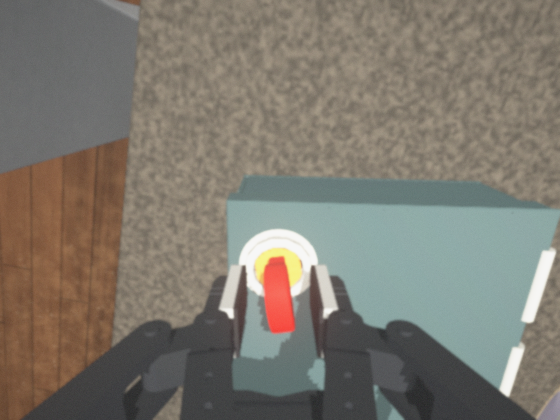

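Request:
{"fn": "arm_command", "kwargs": {
  "plan": [
    {"translation": [0,0,-1],"twist": 0,"gripper": 0.4},
    {"translation": [0,0,-2.5],"twist": 0,"gripper": 0.45},
    {"translation": [0,0,-5],"twist": 0,"gripper": 0.5},
    {"translation": [0,0,-8.5],"twist": 0.1,"gripper": 0.6},
    {"translation": [0,0,-12],"twist": 0.22,"gripper": 0.6}
  ]
}}

```text
clock: 12.83
eef_pos: [426.1, -39.0, 207.5]
tcp_rot: [-3.14, 0.003, 0.001]
contact_force: [1.2, 0.3, -0.0]
opening: 0.6
```

```bash
python3 -c "
from h import *
go(510.5,-110,190,-2.947)
f=grab_frame('wrist');cv2.imwrite('pics/w13.png',f)"
```

```text
shift cm [8.44 7.11 1.72] twist 2.948 (+-2pi ok) now [426.1 -39.  207.5] [-3.1403e+00  3.3000e-03  9.0000e-04] F [ 1.2  0.3 -0. ] T [-0.   -0.09  0.06] op 0.6 t 12.83
```

View pics/w13.png

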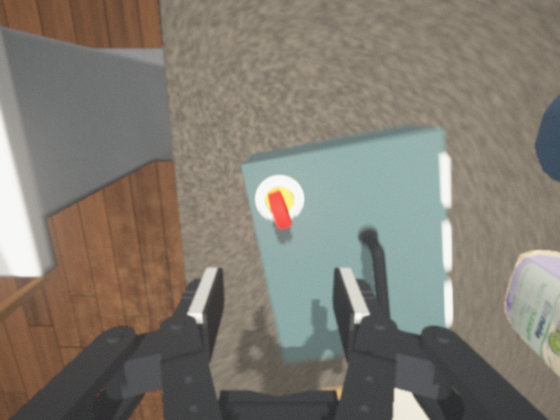

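Request:
{"fn": "arm_command", "kwargs": {
  "plan": [
    {"translation": [2,1.5,0],"twist": 0.12,"gripper": 0.6},
    {"translation": [4,3.5,0],"twist": 0.25,"gripper": 0.6},
    {"translation": [6.5,5.5,0],"twist": 0.37,"gripper": 0.6},
    {"translation": [8.4,7.1,0],"twist": 0.5,"gripper": 0.6},
    {"translation": [8.4,7.1,0],"twist": 0.62,"gripper": 0.6}
  ]
}}

```text
clock: 13.3
eef_pos: [516.8, -113.9, 214.8]
tcp_rot: [-3.137, -0.008, -0.627]
contact_force: [-0.9, 0.2, 0.4]
opening: 0.6
```

Request:
{"fn": "arm_command", "kwargs": {
  "plan": [
    {"translation": [0,0,0],"twist": 0.12,"gripper": 0.6},
    {"translation": [0,0,0],"twist": 0.25,"gripper": 0.6},
    {"translation": [0,0,0],"twist": 0.37,"gripper": 0.6},
    {"translation": [0,0,0],"twist": 0.5,"gripper": 0.6},
    {"translation": [0,0,0],"twist": 0.62,"gripper": 0.6}
  ]
}}

```text
clock: 13.72
eef_pos: [516.7, -113.9, 214.6]
tcp_rot: [-3.133, -0.004, -1.251]
contact_force: [0.6, 0.6, 0.5]
opening: 0.597
```

Request:
{"fn": "arm_command", "kwargs": {
  "plan": [
    {"translation": [0,0,0],"twist": 0.12,"gripper": 0.6},
    {"translation": [0,0,0],"twist": 0.25,"gripper": 0.6},
    {"translation": [0,0,0],"twist": 0.37,"gripper": 0.6},
    {"translation": [0,0,0],"twist": 0.5,"gripper": 0.6},
    {"translation": [0,0,0],"twist": 0.62,"gripper": 0.6}
  ]
}}

```text
clock: 14.13
eef_pos: [516.6, -113.8, 214.4]
tcp_rot: [-3.133, 0.002, -1.876]
contact_force: [-0.2, 0.6, 0.2]
opening: 0.603
```

Request:
{"fn": "arm_command", "kwargs": {
  "plan": [
    {"translation": [0,0,0],"twist": 0.12,"gripper": 0.6},
    {"translation": [0,0,0],"twist": 0.25,"gripper": 0.6},
    {"translation": [0,0,0],"twist": 0.37,"gripper": 0.6},
    {"translation": [0,0,0],"twist": 0.5,"gripper": 0.6},
    {"translation": [0,0,0],"twist": 0.62,"gripper": 0.6}
  ]
}}

```text
clock: 14.55
eef_pos: [516.5, -113.8, 214.2]
tcp_rot: [-3.136, 0.006, -2.501]
contact_force: [-0.5, 0.3, 0.2]
opening: 0.599
```

```bash
python3 -c "
from h import *
go(510.5,-110,170,-2.947)"
```

```text
shift cm [0.28 0.69 4.42] twist 0.446 (+-2pi ok) now [ 516.5 -113.8  214.2] [-3.1359  0.0064 -2.501 ] F [-0.5  0.3  0.2] T [-0.01 -0.03 -0.01] op 0.599 t 14.55
```

Request:
{"fn": "arm_command", "kwargs": {
  "plan": [
    {"translation": [0.2,0.5,1.5],"twist": 0.12,"gripper": 0.6},
    {"translation": [0.3,0.7,3],"twist": 0.25,"gripper": 0.6},
    {"translation": [0.3,0.7,4],"twist": 0.37,"gripper": 0.6},
    {"translation": [0.3,0.7,4.4],"twist": 0.446,"gripper": 0.6},
    {"translation": [0.3,0.7,4.4],"twist": 0.446,"gripper": 0.6}
  ]
}}

```text
clock: 14.97
eef_pos: [509.4, -109.8, 169.0]
tcp_rot: [-3.14, 0.006, -2.95]
contact_force: [-0.2, -0.1, 0.2]
opening: 0.6
```

```bash
python3 -c "
from h import *
s=go(510.5,-110,120,-2.947)
m=camera_model('wrist');f=grab_frame('wrist');cv2.imwrite('pics/w14.png',f)
__import__('pickle').dump((m,s),open('m14.pkl','wb'))
go(510.5,-110,120,-2.947)"
```

```text
shift cm [-0.07 -0.03  4.9 ] twist -0.003 (+-2pi ok) now [ 509.4 -109.8  169. ] [-3.1401  0.0063 -2.9502] F [-0.2 -0.1  0.2] T [ 0.06  0.04 -0.02] op 0.6 t 14.97
shift cm [-0.02 -0.01  4.97] twist 0.002 (+-2pi ok) now [ 509.9 -109.9  169.7] [-3.1397  0.0072 -2.9452] F [ 0.4 -0.3 -0.5] T [-0.01  0.01  0.05] op 0.6 t 15.02
```

View pics/w14.png

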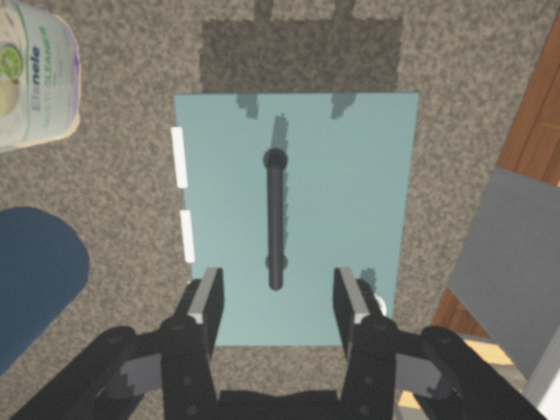

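```bash
python3 -c "
from h import *
import pickle
m,s=pickle.load(open('m14.pkl','rb'))
for n,u,v,z in [('e1',276,154,105),('e2',275.5,288,105),('top',275.5,170,105),('bot',275.5,280,105),('pot0',88,268,0),('pot0b',40,210,0),('pot100',88,268,100),('pot140',88,268,140),('bottle',80,85,100),('bottle0',70,130,0)]: print(n,ray(m,u,v,z).round(1))
R=Ro.from_euler('xyz',s['tcp_rot']).as_matrix()
ms=camera_model('scene')
print('pot base',ray(ms,236,215,0),'pot top',ray(ms,236,180,130))
e=np.array([.981,.193]);b=np.array([511,-110])
for q in (ray(m,88,268,100),ray(m,88,268,140),ray(m,80,85,100)): d=q[:2]-b;print('box frame rel handle',d@e,d@[-.193,.981])
print(proj(m,s['eef_pos']+R@[0,0,64]))
"
```

```text
e1 [ 520.3 -157.9  105. ]
e2 [502.9 -66.1 105. ]
top [ 518.7 -148.1  105. ]
bot [504.1 -72.4 105. ]
pot0 [686.2  12.5   0. ]
pot0b [732.9 -42.8   0. ]
pot100 [634.3 -53.3 100. ]
pot140 [613.6 -79.6 140. ]
bottle [ 640.3 -174.7  100. ]
bottle0 [ 703.8 -126.     0. ]
pot base [721.22251209  30.85362442   0.        ] pot top [750.73628401 -10.89350923 130.        ]
box frame rel handle 131.92760068391155 31.827986388786638
box frame rel handle 106.4726166107403 10.014464303085836
box frame rel handle 114.38767837662687 -88.39354985501035
[277.73886237 229.12592407]
```

```bash
python3 -c "
from h import *
f=grab_frame('scene');cv2.imwrite('pics/sc2.png',f);crop('pics/sc2.png','pics/sc2b.png',180,100,360,260,4)"
```

```text
(no output)
```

View pics/sc2b.png

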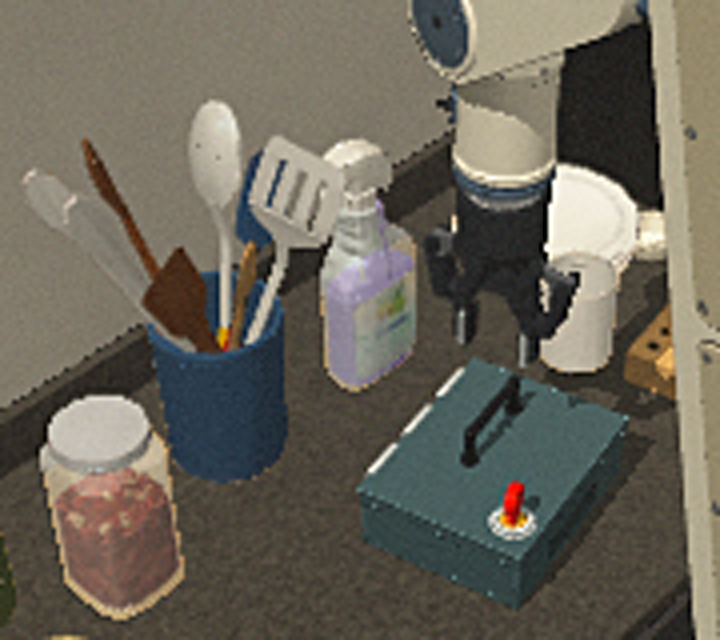

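```bash
python3 -c "
from h import *
ms=camera_model('scene')
P=lambda u,v,z:ray(ms,u/4+180,v/4+100,z).round(0)
for z in(200,250,300):print('spat',z,P(340,180,z),P(310,240,z))
print('bottle base',P(370,388,0),P(412,355,0),'head',P(385,165,200),P(385,165,240))
for z in(100,140):print('pot rim right',P(285,310,z))
print('pot base',P(280,440,0),P(225,478,0))
ms=camera_model('side');print('side spat',[ray(ms,270+15,140,z).round(0) for z in(200,250,300)])
"; python3 -c "
from h import *
crop('pics/side0.png','pics/sd3.png',200,100,340,220,5)"
```

```text
spat 200 [ 755. -171.  200.] [710. -86. 200.]
spat 250 [ 704. -121.  250.] [661. -41. 250.]
spat 300 [652. -71. 300.] [612.   5. 300.]
bottle base [ 689. -137.    0.] [ 692. -202.    0.] head [ 740. -218.  200.] [ 700. -175.  240.]
pot rim right [747. -83. 100.]
pot rim right [710. -50. 140.]
pot base [702. -24.   0.] [703.  47.   0.]
side spat [array([ 831., -122.,  200.]), array([763., -95., 250.]), array([695., -67., 300.])]
```

View pics/sd3.png

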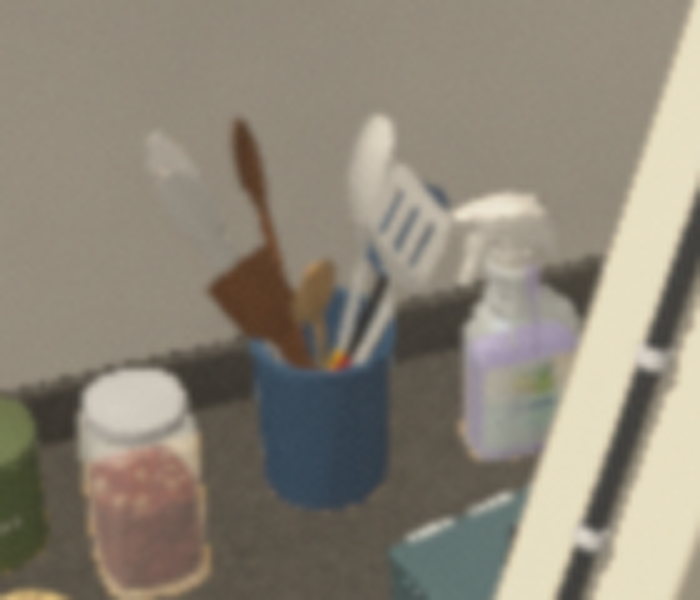

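```bash
python3 -c "
from h import *
go(512,-111,91,-2.947)"
```

```text
shift cm [-0.08 -0.11  7.92] twist 0.003 (+-2pi ok) now [ 510.3 -110.   170.2] [-3.1393  0.0081 -2.9439] F [-0.7 -0.1 -0. ] T [-0.    0.06  0.05] op 0.602 t 15.07
```

Request:
{"fn": "arm_command", "kwargs": {
  "plan": [
    {"translation": [-0.05,-0.1,2],"twist": 0,"gripper": 0.6},
    {"translation": [-0.1,-0.1,4],"twist": 0,"gripper": 0.6},
    {"translation": [-0.1,-0.1,6],"twist": 0,"gripper": 0.6},
    {"translation": [-0.1,-0.1,7.5],"twist": 0,"gripper": 0.6},
    {"translation": [-0.1,-0.1,7.8],"twist": 0,"gripper": 0.6}
  ]
}}

```text
clock: 15.48
eef_pos: [511.1, -110.6, 90.5]
tcp_rot: [-3.14, 0.006, -2.941]
contact_force: [0.3, 0.2, 0.2]
opening: 0.601
```

```bash
python3 -c "
from h import *
s=go(512,-111,91,-2.947)
f=grab_frame('wrist');cv2.imwrite('pics/w15.png',f)
go(512,-111,91,-2.947)"
```

```text
shift cm [-0.09 -0.05 -0.05] twist 0.006 (+-2pi ok) now [ 511.1 -110.6   90.5] [-3.1404  0.0057 -2.9413] F [0.3 0.2 0.2] T [-0.01  0.01 -0.01] op 0.601 t 15.48
shift cm [-0.05 -0.04  0.01] twist 0.005 (+-2pi ok) now [ 511.4 -110.7   91.1] [-3.1401  0.0061 -2.9417] F [-0.2 -0.4 -0.5] T [ 0.04  0.06 -0.06] op 0.598 t 15.53
```

View pics/w15.png

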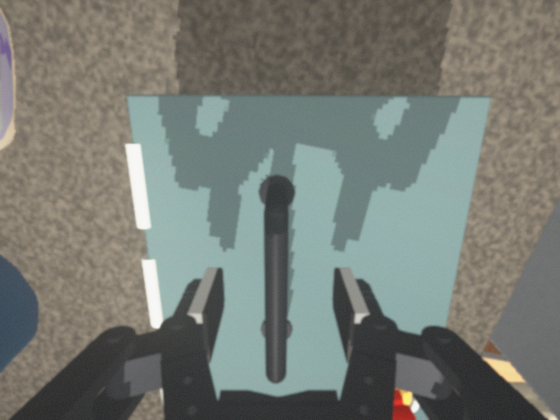

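The bar, at column 276, sits between the fingers, and the pads are at the middle of its length. I'll close on it.

Request:
{"fn": "arm_command", "kwargs": {
  "plan": [
    {"translation": [-0.05,0,0],"twist": 0,"gripper": 0.3},
    {"translation": [-0.05,0,0],"twist": 0,"gripper": 0.1},
    {"translation": [-0.05,0,0],"twist": 0,"gripper": 0.0},
    {"translation": [-0.05,0,0],"twist": 0,"gripper": 0},
    {"translation": [-0.05,0,0],"twist": 0,"gripper": 0}
  ],
  "squeeze": 50
}}

```text
clock: 15.95
eef_pos: [512.2, -110.8, 92.2]
tcp_rot: [-3.139, 0.007, -2.941]
contact_force: [-2.5, -0.5, 6.2]
opening: 0.095
```

```bash
python3 -c "
from h import *
s=go(512,-111,91,-2.947)
t=s['eef_pos'];e=np.array([.981,.193,0])
for th in np.arange(0.1,1.2,.1):
    a=.5005+th;dx=-72.9*np.cos(a)+64;dz=72.9*np.sin(a)-35;print(round(th,1),'fwd',dx.round(1),'up',dz.round(1))
"
```

```text
shift cm [ 0.02 -0.01  0.12] twist 0.006 (+-2pi ok) now [ 512.2 -110.8   92.2] [-3.1395  0.0069 -2.9413] F [-2.5 -0.5  6.2] T [-0.17  0.39 -0.04] op 0.095 t 15.95
0.1 fwd 3.9 up 6.2
0.2 fwd 8.3 up 12.0
0.3 fwd 13.2 up 17.3
0.4 fwd 18.7 up 22.1
0.5 fwd 24.6 up 26.4
0.6 fwd 31.0 up 30.0
0.7 fwd 37.6 up 33.0
0.8 fwd 44.5 up 35.3
0.9 fwd 51.6 up 36.8
1.0 fwd 58.9 up 37.7
1.1 fwd 66.2 up 37.9
```

Request:
{"fn": "arm_command", "kwargs": {
  "plan": [
    {"translation": [-0.08,0,-0.13],"twist": 0,"gripper": 0},
    {"translation": [-0.16,0,-0.26],"twist": 0,"gripper": 0},
    {"translation": [-0.23,0,-0.38],"twist": 0,"gripper": 0},
    {"translation": [-0.31,0,-0.5],"twist": 0,"gripper": 0},
    {"translation": [-0.39,0,-0.62],"twist": 0,"gripper": 0}
  ]
}}

```text
clock: 16.37
eef_pos: [515.2, -110.2, 97.7]
tcp_rot: [-3.14, 0.005, -2.941]
contact_force: [2.5, -5.4, -21.9]
opening: 0.091
```

```bash
python3 -c "
from h import *
s=st()
print('delta',s['eef_pos']-[512.2,-110.8,92.2])
f=grab_frame('wrist');cv2.imwrite('pics/w16.png',f)"
```

```text
shift cm [7.18 8.81 1.09] twist -3.248 (+-2pi ok) now [ 515.2 -110.2   97.7] [-3.1398  0.0049 -2.9411] F [  2.5  -5.4 -21.9] T [-0.8   0.02 -0.02] op 0.091 t 16.37
F tool [-1.28 -5.76 21.9 ] T tool [0.783 0.18  0.014] 2.7269466812174445
delta [2.95070772 0.61024951 5.53704106]
```

View pics/w16.png

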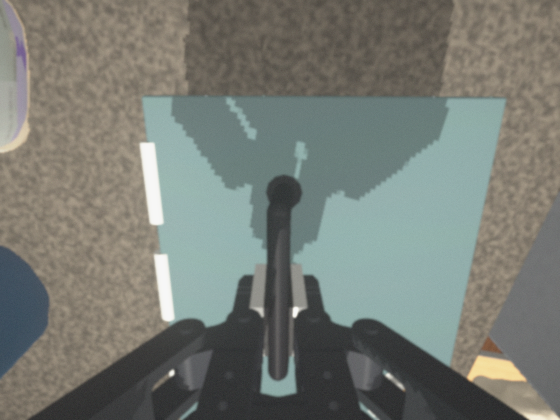

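Request:
{"fn": "arm_command", "kwargs": {
  "plan": [
    {"translation": [-0.1,0,-0.13],"twist": 0,"gripper": 0},
    {"translation": [-0.2,0,-0.25],"twist": 0,"gripper": 0},
    {"translation": [-0.28,0,-0.36],"twist": 0,"gripper": 0},
    {"translation": [-0.36,0,-0.47],"twist": 0,"gripper": 0},
    {"translation": [-0.44,0,-0.58],"twist": 0,"gripper": 0}
  ]
}}

```text
clock: 16.83
eef_pos: [518.8, -109.4, 103.4]
tcp_rot: [-3.14, 0.003, -2.941]
contact_force: [1.3, -6.6, -22.7]
opening: 0.099
```

```bash
python3 -c "
from h import *
s=st()
print('delta',s['eef_pos']-[512.2,-110.8,92.2])
f=grab_frame('wrist');cv2.imwrite('pics/w17.png',f)
f=grab_frame('scene');cv2.imwrite('pics/sc3.png',f);crop('pics/sc3.png','pics/sc3b.png',250,150,370,250,6)"
```

```text
shift cm [7.56 8.8  1.67] twist -3.247 (+-2pi ok) now [ 518.8 -109.4  103.4] [-3.14    0.0034 -2.9409] F [  1.3  -6.6 -22.7] T [-0.99  0.18 -0.05] op 0.099 t 16.83
F tool [ 0.08 -6.68 22.75] T tool [0.937 0.375 0.049] 2.7304217434005364
delta [ 6.63188764  1.40063819 11.16341184]
```

View pics/sc3b.png

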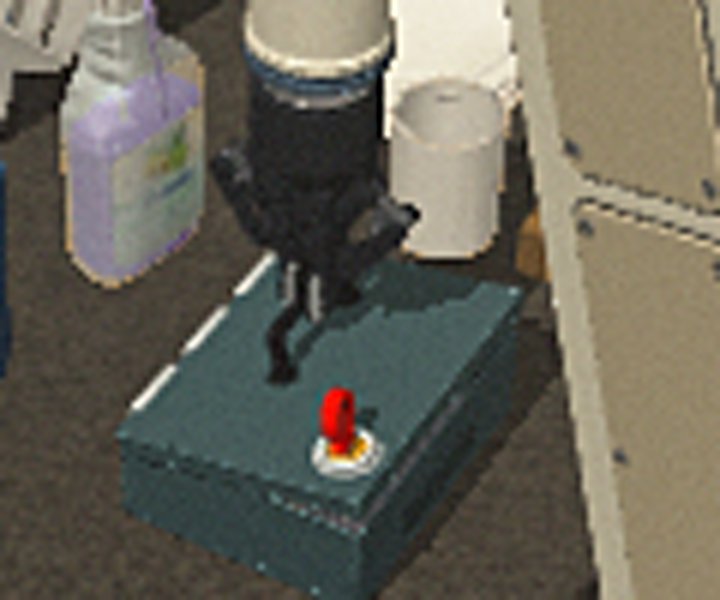

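Request:
{"fn": "arm_command", "kwargs": {
  "plan": [
    {"translation": [-0.26,0,-0.27],"twist": 0,"gripper": 0},
    {"translation": [-0.53,0,-0.53],"twist": 0,"gripper": 0},
    {"translation": [-0.8,0,-0.78],"twist": 0,"gripper": 0},
    {"translation": [-1.08,0,-1.02],"twist": 0,"gripper": 0},
    {"translation": [-1.36,0,-1.24],"twist": 0,"gripper": 0}
  ]
}}

```text
clock: 17.35
eef_pos: [529.9, -107.2, 115.7]
tcp_rot: [-3.14, -0.001, -2.94]
contact_force: [-7.1, -9.7, -14.6]
opening: 0.088
```

```bash
cat >> h.py <<'E'
def ang():
    s=st();d=s['eef_pos']-[512.2,-110.8,92.2];fw=d[0]*.981+d[1]*.193
    print('fwd',fw.round(1),'lat',(-d[0]*.193+d[1]*.981).round(1),'up',d[2].round(1),'theta est',(np.arctan2(35+d[2],64-fw)-.5005).round(3),'rad',np.hypot(35+d[2],64-fw).round(1))
E
python3 -c "
from h import *
ang()"
```

```text
shift cm [8.67 8.81 2.94] twist -3.247 (+-2pi ok) now [ 529.9 -107.2  115.7] [-3.1403e+00 -1.5000e-03 -2.9403e+00] F [ -7.1  -9.7 -14.6] T [-1.56  1.36 -0.05] op 0.088 t 17.35
F tool [ 8.86 -8.02 14.62] T tool [1.261 1.645 0.047] 2.740607020612272
fwd 18.1 lat 0.2 up 23.5 theta est 0.405 rad 74.4
```

Request:
{"fn": "arm_command", "kwargs": {
  "plan": [
    {"translation": [-0.42,-0.02,-0.26],"twist": 0,"gripper": 0},
    {"translation": [-0.86,-0.04,-0.5],"twist": 0,"gripper": 0},
    {"translation": [-1.32,-0.06,-0.72],"twist": 0,"gripper": 0},
    {"translation": [-1.8,-0.08,-0.9],"twist": 0,"gripper": 0},
    {"translation": [-2.3,-0.1,-1.05],"twist": 0,"gripper": 0}
  ]
}}

```text
clock: 17.77
eef_pos: [546.7, -103.9, 126.8]
tcp_rot: [3.141, -0.014, -2.94]
contact_force: [-29.3, -6.3, 27.2]
opening: 0.089
```

```bash
python3 -c "
from h import *
ang()
f=grab_frame('scene');cv2.imwrite('pics/sc4.png',f);crop('pics/sc4.png','pics/sc4b.png',250,130,370,250,5)"
```

```text
shift cm [10.32  8.83  4.21] twist -3.246 (+-2pi ok) now [ 546.7 -103.9  126.8] [ 3.1405 -0.0139 -2.9395] F [-29.3  -6.3  27.2] T [-1.08  5.09  0.01] op 0.089 t 17.77
F tool [ 30.34  -0.24 -26.83] T tool [ 0.039  5.199 -0.007] 2.755059460336822
fwd 35.2 lat 0.1 up 34.6 theta est 0.678 rad 75.3
```

View pics/sc4b.png

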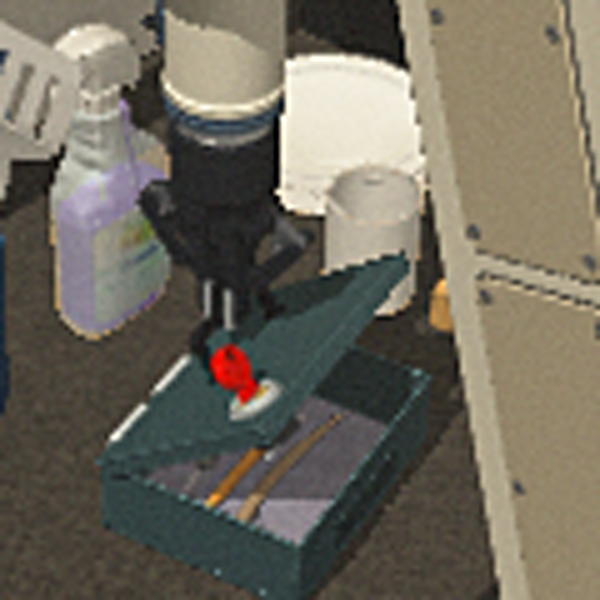

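```bash
python3 -c "
from h import *
f=grab_frame('wrist');cv2.imwrite('pics/w18.png',f);ang()"
```

```text
shift cm [10.5   8.83  4.25] twist -3.246 (+-2pi ok) now [ 548.3 -103.6  127.6] [ 3.1408 -0.0108 -2.9397] F [-21.4  -3.9  17.8] T [-0.77  3.93 -0.05] op 0.086 t 17.87
F tool [ 21.9    0.49 -17.59] T tool [-0.036  4.002  0.051] 2.755029302462087
fwd 36.8 lat 0.1 up 35.4 theta est 0.701 rad 75.5
```

View pics/w18.png

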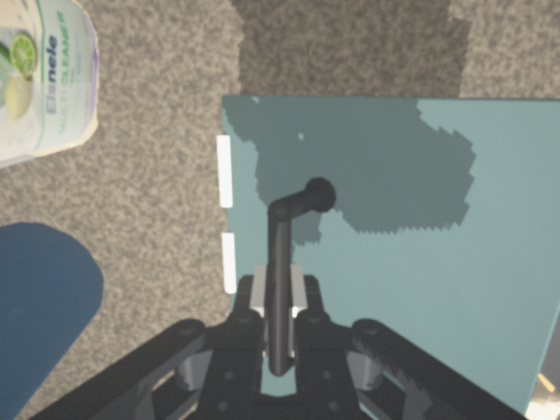

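Request:
{"fn": "arm_command", "kwargs": {
  "plan": [
    {"translation": [-0.3,0,-0.12],"twist": 0,"gripper": 0},
    {"translation": [-0.6,0,-0.22],"twist": 0,"gripper": 0},
    {"translation": [-0.9,0,-0.31],"twist": 0,"gripper": 0},
    {"translation": [-1.2,0,-0.38],"twist": 0,"gripper": 0},
    {"translation": [-1.44,0,-0.43],"twist": 0,"gripper": 0}
  ]
}}

```text
clock: 18.28
eef_pos: [558.8, -101.4, 131.9]
tcp_rot: [3.14, -0.019, -2.939]
contact_force: [-14.4, -8.8, 7.8]
opening: 0.086
```

```bash
python3 -c "
from h import *
ang()"
```

```text
shift cm [11.52  8.83  4.78] twist -3.246 (+-2pi ok) now [ 558.8 -101.4  131.9] [ 3.1402 -0.0186 -2.9391] F [-14.4  -8.8   7.8] T [-1.54  2.42  0.01] op 0.086 t 18.28
F tool [16.02 -5.76 -7.46] T tool [1.024 2.684 0.009] 2.7644913473538324
fwd 47.5 lat 0.2 up 39.7 theta est 0.853 rad 76.5
```

Request:
{"fn": "arm_command", "kwargs": {
  "plan": [
    {"translation": [-0.4,0,-0.07],"twist": 0,"gripper": 0},
    {"translation": [-0.8,0,-0.14],"twist": 0,"gripper": 0},
    {"translation": [-1.2,0,-0.19],"twist": 0,"gripper": 0},
    {"translation": [-1.6,0,-0.22],"twist": 0,"gripper": 0},
    {"translation": [-2.0,0,-0.23],"twist": 0,"gripper": 0}
  ]
}}

```text
clock: 18.7
eef_pos: [575.9, -98.0, 134.9]
tcp_rot: [3.14, -0.024, -2.939]
contact_force: [-10.4, -5.1, 5.5]
opening: 0.087
```

```bash
python3 -c "
from h import *
ang()
f=grab_frame('scene');cv2.imwrite('pics/sc5.png',f);crop('pics/sc5.png','pics/sc5b.png',250,130,370,250,5)
f=grab_frame('wrist');cv2.imwrite('pics/w19.png',f);ang()"
```

```text
shift cm [13.23  8.84  5.19] twist -3.245 (+-2pi ok) now [575.9 -98.  134.9] [ 3.14   -0.024  -2.9389] F [-10.4  -5.1   5.5] T [-0.9   1.98 -0.05] op 0.087 t 18.7
F tool [11.33 -2.85 -5.22] T tool [0.477 2.12  0.068] 2.7769244068006054
fwd 64.9 lat 0.2 up 42.7 theta est 1.082 rad 77.7
shift cm [13.35  8.85  5.17] twist -3.245 (+-2pi ok) now [577.  -97.8 134.9] [ 3.1402 -0.022  -2.9388] F [-9.1 -5.9  2.8] T [-0.97  1.8  -0.01] op 0.09 t 18.8
F tool [10.13 -3.95 -2.58] T tool [0.59  1.957 0.024] 2.776870554465014
fwd 66.0 lat 0.2 up 42.7 theta est 1.097 rad 77.8
```

View pics/sc5b.png

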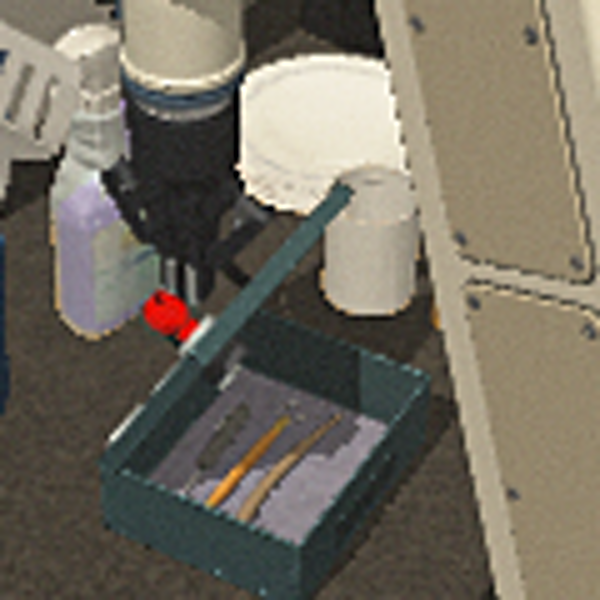

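View pics/w19.png

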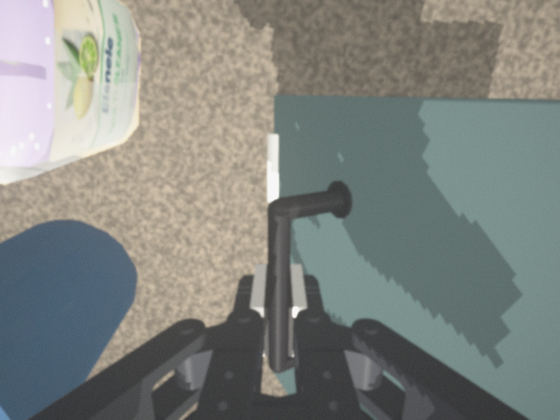

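Request:
{"fn": "arm_command", "kwargs": {
  "plan": [
    {"translation": [0,0,0],"twist": 0,"gripper": 0.15},
    {"translation": [0,0,0],"twist": 0,"gripper": 0.22},
    {"translation": [0,0,0],"twist": 0,"gripper": 0.22},
    {"translation": [0,0,-0.3],"twist": 0,"gripper": 0.22},
    {"translation": [0,0,-1],"twist": 0,"gripper": 0.22}
  ]
}}

```text
clock: 19.22
eef_pos: [577.2, -97.5, 145.1]
tcp_rot: [3.14, -0.022, -2.939]
contact_force: [0.2, 0.2, 0.5]
opening: 0.22
```

```bash
python3 -c "
from h import *
ang()
f=grab_frame('wrist');cv2.imwrite('pics/w20.png',f)"
```

```text
shift cm [13.35  8.81  6.19] twist -3.245 (+-2pi ok) now [577.2 -97.5 145.1] [ 3.1397 -0.0222 -2.9387] F [0.2 0.2 0.5] T [-0.04  0.03 -0.03] op 0.22 t 19.22
F tool [-0.18  0.14 -0.5 ] T tool [0.029 0.038 0.035] 2.7768009529899245
fwd 66.3 lat 0.5 up 52.9 theta est 1.096 rad 87.9
```

View pics/w20.png

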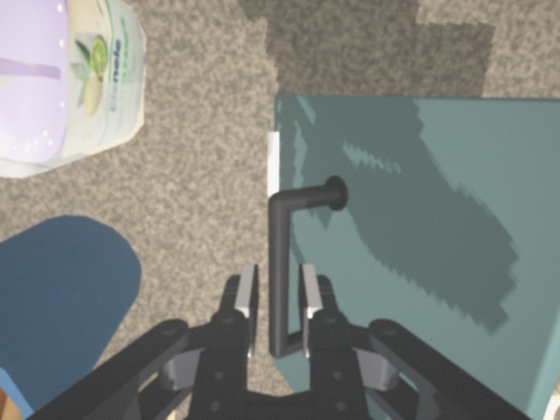

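Request:
{"fn": "arm_command", "kwargs": {
  "plan": [
    {"translation": [0,0,-1.5],"twist": 0,"gripper": 0.22},
    {"translation": [0,0,-4],"twist": 0,"gripper": 0.22},
    {"translation": [0,0,-7],"twist": 0,"gripper": 0.22},
    {"translation": [0,0,-10],"twist": 0,"gripper": 0.22},
    {"translation": [0,0,-12],"twist": 0,"gripper": 0.22}
  ]
}}

```text
clock: 19.68
eef_pos: [581.6, -97.4, 270.4]
tcp_rot: [-3.141, -0.017, -2.939]
contact_force: [0.6, 0.5, 0.4]
opening: 0.219
```

Request:
{"fn": "arm_command", "kwargs": {
  "plan": [
    {"translation": [0,0,0],"twist": 0,"gripper": 0.22},
    {"translation": [0,0,0],"twist": 0,"gripper": 0.22},
    {"translation": [0,0,0],"twist": 0,"gripper": 0.22},
    {"translation": [0,0,0],"twist": 0,"gripper": 0.22},
    {"translation": [0,0,0],"twist": 0,"gripper": 0.22}
  ]
}}

```text
clock: 20.1
eef_pos: [580.8, -97.2, 268.9]
tcp_rot: [3.141, -0.019, -2.939]
contact_force: [-0.1, 0.8, -0.2]
opening: 0.221
```

```bash
python3 -c "
from h import *
st()
f=grab_frame('scene');cv2.imwrite('pics/sc6.png',f);crop('pics/sc6.png','pics/sc6b.png',250,130,370,250,5)
m=camera_model('scene')
a=cv2.imread('pics/scene0.png').astype(int);d=np.abs(f.astype(int)-a).max(2)
for n,(x0,y0,x1,y1) in dict(bowl=(205,260,250,302),tape=(177,257,212,290),skull=(158,325,190,360)).items(): print(n,d[y0:y1,x0:x1].mean(),(d[y0:y1,x0:x1]>40).sum())
f=grab_frame('wrist');cv2.imwrite('pics/w21.png',f)"
```

```text
shift cm [13.49  8.86 18.53] twist -3.245 (+-2pi ok) now [580.8 -97.2 268.9] [ 3.1408 -0.0192 -2.9387] F [-0.1  0.8 -0.2] T [ 0.03 -0.03  0.05] op 0.221 t 20.1
F tool [-0.03  0.76  0.18] T tool [-0.027 -0.031 -0.055] 2.7761563080070317
bowl 5.469312169312169 0
tape 5.227705627705627 0
skull 6.228571428571429 4
```

View pics/sc6b.png

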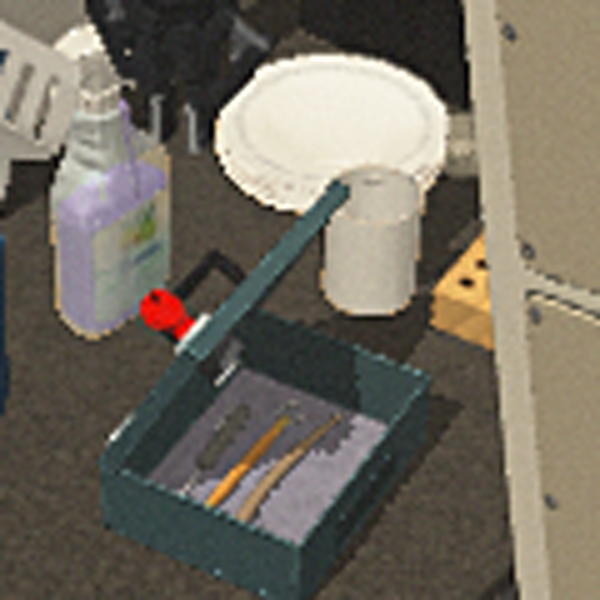

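View pics/sc6.png

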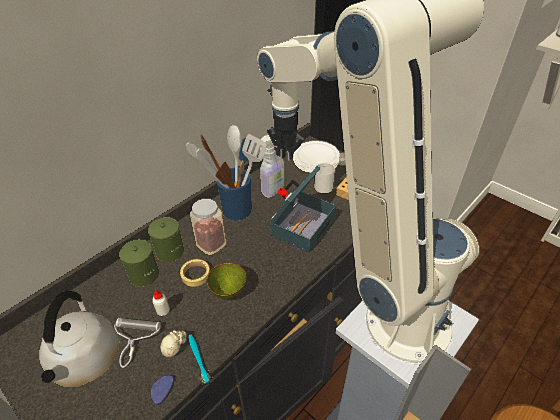

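```bash
python3 -c "
from h import *
m=camera_model('scene')
c=np.array([492.8,-94.9]);e=np.array([.981,.193]);l=np.array([-.193,.981])
for th in(.9,1.0,1.08,1.15):
    o=[]
    for y in(100,-100):
        x=78-158*np.cos(th)+3*np.sin(th);z=70+158*np.sin(th)+3*np.cos(th);p=c+e*x+l*y;o.append(((proj(m,[*p,z])-[250,130])*5).round(0))
    print(th,o)
f=grab_frame('side');cv2.imwrite('pics/sd4.png',f)
a=cv2.imread('pics/side0.png').astype(int);d=np.abs(f.astype(int)-a).max(2);print('lump',(d[200:218,398:414]>40).sum())
crop('pics/sd4.png','pics/sd4b.png',260,150,420,260,5)
st()"
```

```text
0.9 [array([222., 375.]), array([367., 209.])]
1.0 [array([205., 358.]), array([351., 193.])]
1.08 [array([190., 345.]), array([337., 181.])]
1.15 [array([177., 334.]), array([325., 171.])]
lump 38
shift cm [13.55  8.88 18.57] twist -3.245 (+-2pi ok) now [581.2 -97.3 269.5] [ 3.1412 -0.0182 -2.9387] F [ 0.2 -0.   0.9] T [ 0.02 -0.04 -0.03] op 0.221 t 20.25
F tool [-0.13 -0.04 -0.91] T tool [-0.008 -0.041  0.028] 2.7761614525630898
```

View pics/sd4b.png

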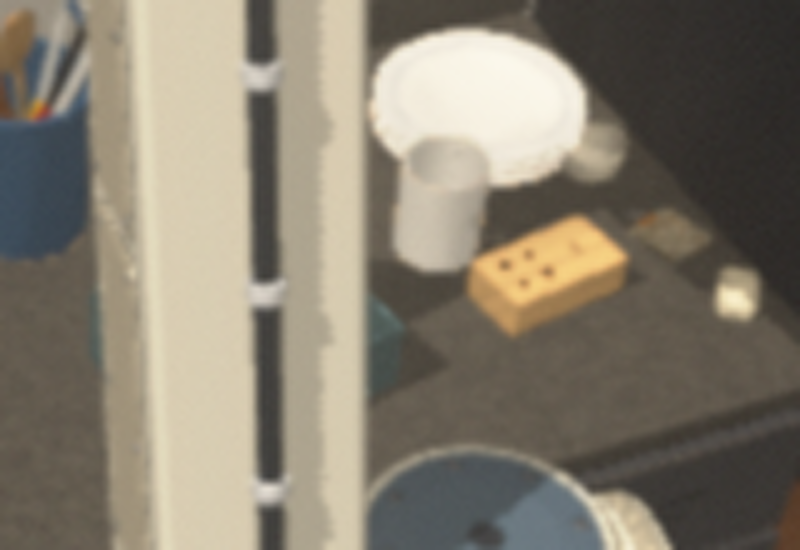

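```bash
python3 -c "
from rig import job
print(job.sign_off())"
```

```text
the job is handed in; nothing more can be done
None
```

The job is done and handed in at about 20 s of the 72 s allowed: the box is unlocked, the key is still in the lock, and the lid stands open by itself.

- **Key in:** I took the key from the block and found the slot by wrist camera, about 0.11 rad askew. The key went in freely, met 2–4 N at the wafer, and its collar stopped firmly at the expected depth with about 13 N on it.
- **Turn:** I turned it clockwise about 1.43 rad, so the key ended about 1.5 rad from the lid's x. Torque stayed at or below about 0.1 N·m and I did not push it against the stop.
- **Lid:** I let go and lifted the lid by its handle. The bar slid about 5 mm in the pads. Partway up the handle pushed back with about 40 N for a moment, then eased.

Last checks:
- **Lid angle:** the camera puts it at about 1.0–1.08 rad (57–62°) and the arm's path gave about 1.09. They differ slightly, but both are past 50°.
- **Key:** it is still seated in the lock.
- **Gripper:** it is clear of everything, with contact force near zero.
- **Bowl, tape and skull:** unchanged in the pictures.
- **Clay lump:** it stands where it was. The picture comparison flagged some changed pixels there, which look like shadow only.

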